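Put the canvas pliers away in the wide drawer

TASK

Put the canvas pliers (the ones with the broad straight jaw) away in the wide drawer of the bench-top drawer unit and shut it again. First set the tub that stands in the drawer's way aside, upright on the bench and clear of where the drawer runs; then pull the wide drawer right out to its stop, lay the pliers flat on the free part of its floor, and push the drawer gently home. Do not push the tub with the drawer, do not drop or slam anything, keep the narrow drawer shut and leave the other tools and things lying as they are.

Things in the scene. Friction and masses are not known exactly. Their poses are not given: they have to be found in the camera images.
- cabinet: Fixed plywood drawer unit at the robot's right, turned anew each start: 270 deep (x), 376 wide (y), 220 high. Origin: centre of its underside, on the bench. Front face at its x = -135 mm, looking to -x. In front, side by side under an open pigeonhole (110 mm up): the wide drawer (centred at y = +61) and the narrow one (y = -121), fronts 16 thick, 22 to 96 mm above the bench.
- board_edge (a point): Middle of the lower front edge of a drawing board (15 thick, 420 wide, fixed) lying on the unit, 220 mm above the bench. It stands out 60 mm before the unit's front face, over the knobs, so a knob can be taken only by a tool that leans out from the front; axes as the unit's. Things stand on the board's rear half, up to 460 mm high.
- wide_drawer (a joint): Wide drawer, m pulled out along the unit's -x: 0 shut, 0.200 at its stop; may start slightly open. 2 N of friction, light damping; stays where left. It runs over the unit's y = -58 to +180 mm; right out, its front reaches 216 mm and its knob 254 mm before the unit's face.
- wide_knob (a point): Centre of the round grip of the wide drawer's wooden knob, 60 mm above the bench, 44 mm out from the unit's face when shut, moving with the drawer. Head 32 mm across and 20 mm long on an 18 mm stem, its axis along the unit's x; the head's outer end is 10 mm further out. The drawer front is 28 mm behind this point. Axes as the unit's.
- wide_floor (a point): On the wide drawer's floor, 30 mm above the bench, mid free part; moves with the drawer, axes as the unit's. Free floor from the drawer front (x = -100) to its back wall (x = +127), and y = -80 (side wall) to +80 (fixed staple boxes 34 high). Walls 45 mm above the floor, unit's opening 68 mm. Drawer right out: 100 mm before the unit's face, so x > +100 is under the unit.
- narrow_drawer (a joint): Narrow drawer beside the wide one, m pulled out; 0 shut. To be left shut.
- canvas_pliers: Canvas pliers lying flat, 177 mm long, 18 thick, 0.3 kg: dark steel, black handles, a broad straight T-shaped jaw 86 mm wide. Origin: underside, at the pivot; x to the jaw, whose edge is at +68; handles end at x = -109, 62 mm over the outside. Pivot block with flat sides, 46 long (x +-23), 32 wide (y): grip there. In one of three places, handles roughly towards the robot.
- tub: White straight-sided screw-capped tub of primer, round, 60 mm across, 110 mm high (the lid's rim from 88 mm up), about 0.35 kg, standing upright in front of the wide drawer. Origin: centre of its underside.
- pincers: Bystander: pincers with a round claw head, 175 mm long, 18 mm thick, lying flat; origin under the pivot, x towards the head (to +66), handles to x = -109, 66 mm wide.
- shears: Bystander: shears, 200 mm long, 15 mm thick, lying flat; origin under the pivot, x towards the points (to +100), finger rings back to x = -98, 95 mm wide.
- clamp_a: Bystander: plastic spring clamp, 120 mm long, 80 mm wide, 20 mm thick, lying flat; origin about its middle, x to the jaws. In front of the unit's narrow drawer.
- clamp_b: Bystander: another such spring clamp.
- cutter: Bystander: closed cutter knife, 165 mm long along its x (x = -68 to +97), 20 mm wide, 16 mm thick, lying before a fixed black paint tray (30 mm high) that runs along the bench's far edge.
- small_canvas: Bystander: small stretched canvas lying face up, 150 by 126 mm, 18 mm thick; origin at its centre.

How it is judged:
On the way, in this order (a step that is already met when the one before it is completed fails the run):
1. the wide drawer is pulled out to its stop (at least 195 of 200 mm) with the tub upright (value of joint wide_drawer above 0.195 m and angle between tub's own z axis and vertical below 0.15 rad), for 0.2 s.
2. the pliers lie flat on the drawer's free floor, let go, while the drawer is still at its stop (at least 185 mm out) (x of canvas_pliers in the frame of wide_floor between -0.07 and 0.1 m and y of canvas_pliers in the frame of wide_floor between -0.07 and 0.07 m and z of canvas_pliers in the frame of wide_floor between -0.006 and 0.01 m and angle between canvas_pliers's own z axis and vertical below 0.15 rad and value of joint wide_drawer above 0.185 m and contact force between the fingers and canvas_pliers below 0.1 N and linear speed of canvas_pliers below 0.03 m/s), for 0.2 s.
At the end, for the whole second after the job is handed in: The wide drawer is shut (within 6 mm) and the narrow one too (within 10 mm), the pliers lie flat and still on the free floor inside the wide drawer, and the tub stands upright and still on the bench, wholly outside the strip that the drawer runs over (to 3 mm) (value of joint wide_drawer below 0.006 m and value of joint narrow_drawer below 0.01 m and x of canvas_pliers in the frame of wide_floor between -0.07 and 0.1 m and y of canvas_pliers in the frame of wide_floor between -0.07 and 0.07 m and z of canvas_pliers in the frame of wide_floor between -0.006 and 0.01 m and angle between canvas_pliers's own z axis and vertical below 0.15 rad and linear speed of each of canvas_pliers, tub below 0.03 m/s and height (world z) of tub below 0.008 m and angle between tub's own z axis and vertical below 0.1 rad and (x of tub in the frame of cabinet below -0.43 m or y of tub in the frame of cabinet below -0.085 m or y of tub in the frame of cabinet above 0.207 m)); the robot touches nothing.
It fails at once if the drawer or its unit pushes the tub (over 2 N), or the tub is tipped by more than about 30 degrees (contact force between cabinet and tub above 2 N or angle between tub's own z axis and vertical above 0.52 rad).
It fails at once if the drawer is slammed: moves faster than 0.5 m/s (velocity of joint wide_drawer above 0.5 m/s or velocity of joint wide_drawer below -0.5 m/s).
It fails at once if the pliers or the tub are dropped or thrown (over 0.9 m/s, a fall of about 40 mm, while not held) ((linear speed of canvas_pliers above 0.9 m/s and contact force between the fingers and canvas_pliers below 0.1 N) or (linear speed of tub above 0.9 m/s and contact force between the fingers and tub below 0.1 N)).
It fails at once if the narrow drawer is opened by more than 20 mm (value of joint narrow_drawer above 0.02 m).
It fails at once if a bystander (pincers, shears, clamps, cutter, small canvas) is moved by more than 20 mm (distance of any of pincers, shears, clamp_a, clamp_b, cutter, small_canvas from where it was at the start of the episode above 0.02 m).
It also fails if it takes over 72 s, if anything falls off the work surface, if the arm or the gripper's body presses on something with over 40 N, if the wrist force passes 120 N, or if a joint passes its speed limit or range.

ROBOT

A 7-joint arm with a two-finger parallel gripper is mounted at the origin on the work surface. World frame = base frame: x ahead of the robot, y to its left, z up, the work surface at z = 0. Lengths are in m, angles in rad, forces in N, time in s.
With the tool pointing down it reaches from about 0.4 to 0.875 m from the base axis. Payload 6.5 kg.
Tool frame: the origin (TCP) lies on the centre line of the jaws, within the pads' length; the fingertips stand robot.tips_ahead ahead of it and the grasp point (between the pads) lies 8 mm behind it (robot.tips_ahead is the distance from the TCP to the fingertips, in m); z points along the fingers, x is the direction in which the jaws open and shut, and the axes are right-handed (so a half turn about z gives the same grasp; the last joint's range is limited). The gripper opens to 88 mm and grips with 3 to 60 N. Pads are 18 mm wide; open, the fingers measure 123 mm over their backs; the gripper's body (75 mm by 187 mm) begins 45 mm behind the grasp point.
Start: joints at [-1.404, 0.536, -0.004, 1.538, 0.003, 1.067, -0.071], TCP at [0.15, 0.632, 0.25] pointing down, gripper open.
Joint ranges: [-2.7, 2.7], [-0.37, 2.16], [-1.27, 1.26], [0.24, 2.4], [-1.31, 4.45], [0.19, 1.91], [-2.76, 2.76]. Speed limits (rad/s): [2.39, 2.39, 3.14, 3.14, 3.14, 3.14, 3.14].

INTERFACE

Orientations are given as a unit quaternion [x, y, z, w].
In Python, from cell import sensors, snapshot, workorder, robot gives the robot as it stands.
- The arm moves only by the tool servo_tool, never from a script. Its argument "steps" is one flat list of numbers, 4 for each row, row after row: the shift along the tool's x, y, z as a fraction of full scale, then the turn about the tool's z as a fraction of full scale. A call has 1 to 12 rows; each row is the pose to reach, as a shift and turn from the pose commanded when the call began, along the tool's axes at that moment; what a row does not reach only later rows make up. Full scale, the value 1, is 0.25 m for a shift and pi/4 rad for a turn. A row lasts 1/10 s, in which the tool goes at most 50 mm and 8.59 degrees, less where a joint would pass 70% of its speed; a pose out of reach is approached as far as the arm can. A call with a number of a shift or a turn outside -1 to 1 is refused whole. A call with a gripper value outside its range is refused whole. "claw" is the finger opening in mm, from 0 to 88.1, set as the call begins (left out, the last holds). The fingers move at their own pace and stop on an object; the grip force is fixed at half the most. Time passes only in rows, so rows that repeat a pose let the fingers close. It gives the time, the measured TCP pose, the force and the opening at its end, in the units of the state.
- sensors.get_obs(): the state, without advancing time (a new reading comes with each control period).
- snapshot(name): name is "side" or "top" or "wrist"; returns a dict with "color" (480x640x3 uint8, red, green, blue), "fovy" (degrees; the focal length in pixels is half the picture's height over the tangent of half this angle, whatever the lens; pixels are square), "cx", "cy" (the principal point, pixels), "dist" ([k1, k2, p1, p2, k3] as OpenCV has them; the pictures are not rectified), "rvec" (rotation vector, rad) and "tvec" (3), from world to camera coordinates, as OpenCV has them. Camera axes: x right, y down, z forward; pixel columns grow to the right and rows downward; lengths in m; the calibration is good to about 2 mm. A picture is of the moment at which its call begins. There is no depth.
- workorder.sign_off(): hands the job in, once; it reports no verdict.
The state is a dict: "clock": time; "q": joint angles; "dq": joint speeds; "tau": joint torques, N m; "position": TCP position; "ee_rot": TCP orientation; "ft_force": force on the tool from outside, world axes, zero at the start; "ft_torque": the same for the moment, N m; "grip_width": finger opening in m.
Only numpy, scipy, OpenCV 4.12 (cv2) and the standard library are available. Lean on these libraries where they do the work, as an engineer would, in place of code of your own. Each camera call takes 0.05 s, during which the arm holds its last target.

## Working session

There is one attempt and no reset: what is moved stays moved. The work goes in short steps, Python scripts to look and compute and a tool call to move; the robot and the scene stay as the last step left them, time stands still between calls to the robot, and variables do not carry over. Pictures are saved under pics/ and viewed, and the job is handed in when it is done.

Besides the shell and the picture viewer there is one more tool, called after "Call:" as name(argument=value, ...) on one line, values as JSON. servo_tool: Moves the arm, as the interface text tells. Its arguments: {"type":"object","properties":{"steps":{"type":"array","items":{"type":"number"}},"claw":{"type":"number"}},"required":["steps"]}

```bash
ls -la; mkdir -p pics; cat *.md 2>/dev/null | head -50; cat > h.py <<'E'
import numpy as np, cv2
from cell import sensors, snapshot, workorder, robot
from scipy.spatial.transform import Rotation as R
def K(s):
    f=240/np.tan(np.radians(s['fovy'])/2); return np.array([[f,0,s['cx']],[0,f,s['cy']],[0,0,1.]])
def snap(n,fn):
    s=snapshot(n); cv2.imwrite('pics/'+fn+'.png',s['color'][:,:,::-1]); np.save('pics/'+fn+'.npy',s,allow_pickle=True); return s
def load(fn): return np.load('pics/'+fn+'.npy',allow_pickle=True).item()
def ray(s,uv):
    p=cv2.undistortPoints(np.array(uv,float).reshape(-1,1,2),K(s),np.array(s['dist'],float)).reshape(-1,2)
    Rm=cv2.Rodrigues(np.array(s['rvec'],float))[0]; t=np.array(s['tvec'],float).ravel()
    d=np.c_[p,np.ones(len(p))]@Rm; return -Rm.T@t,d
def onz(s,uv,z):
    c,d=ray(s,uv); z=np.broadcast_to(z,len(d)); return c+d*((z-c[2])/d[:,2])[:,None]
def proj(s,P):
    return cv2.projectPoints(np.array(P,float).reshape(-1,1,3),np.array(s['rvec'],float),np.array(s['tvec'],float),K(s),np.array(s['dist'],float))[0].reshape(-1,2)
E
python3 - <<'E'
from h import *
print({k:np.round(v,4).tolist() for k,v in sensors.get_obs().items()})
print([a for a in dir(robot) if a[0]!='_'],[a for a in dir(workorder) if a[0]!='_'],robot.tips_ahead)
for n in('side','top','wrist'): 
    s=snap(n,n+'0'); print(n,s['fovy'],s['cx'],s['cy'],s['dist'],onz(s,[[s['cx'],s['cy']]],0),ray(s,[[0,0]])[0])
o=sensors.get_obs();print(R.from_quat(o['ee_rot']).as_matrix().round(3))
E
```

```text
total 12
drwxr-xr-x  3 agent agent 4096 Dec  6 20:57 .
drwxr-xr-x 23 root  root  4096 Dec  6 20:57 ..
drwxr-xr-x  2 agent agent 4096 Dec  6 20:57 pics
{'clock': 0.0, 'q': [-1.4042, 0.5372, -0.0044, 1.5388, 0.0026, 1.0673, -0.0712], 'dq': [0.0001, 0.0002, -0.0, -0.0001, 0.0007, 0.0009, 0.0002], 'tau': [-0.0005, -57.0978, 0.9909, -25.1614, -0.0563, 0.0177, 0.0002], 'position': [0.1498, 0.6319, 0.2488], 'ee_rot': [0.7844, 0.6202, -0.0006, 0.0006], 'ft_force': [0.487, -0.7577, 0.203], 'ft_torque': [-0.0046, 0.0629, 0.0303], 'grip_width': 0.088}
['MotionError', 'tips_ahead'] ['sign_off'] 0.011
side 54.25632933846517 313.17809177927074 243.97535872964278 [0.00232965 0.         0.         0.         0.        ] [[ 0.422316   -0.02567171  0.        ]] [ 0.8562589  -0.06925025  1.29973969]
top 49.79830690173269 321.53959678543185 239.28279327852295 [-0.04683223  0.          0.          0.          0.        ] [[ 0.51673493 -0.0540243   0.        ]] [ 0.30070377 -0.04076332  1.50126773]
wrist 61.067428356224696 323.37375567614544 239.92597596568515 [-0.06815056  0.          0.          0.          0.        ] [[0.18990575 0.62143602 0.        ]] [0.07386463 0.64985308 0.38444918]
[[ 0.231  0.973 -0.   ]
 [ 0.973 -0.231 -0.001]
 [-0.001  0.    -1.   ]]
```

View pics/top0.png

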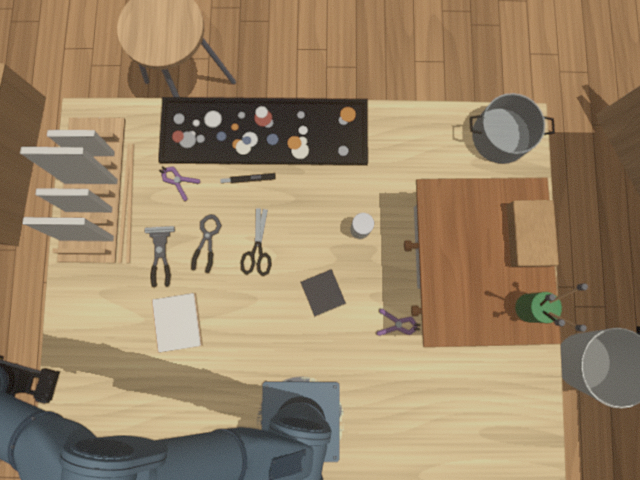

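View pics/side0.png

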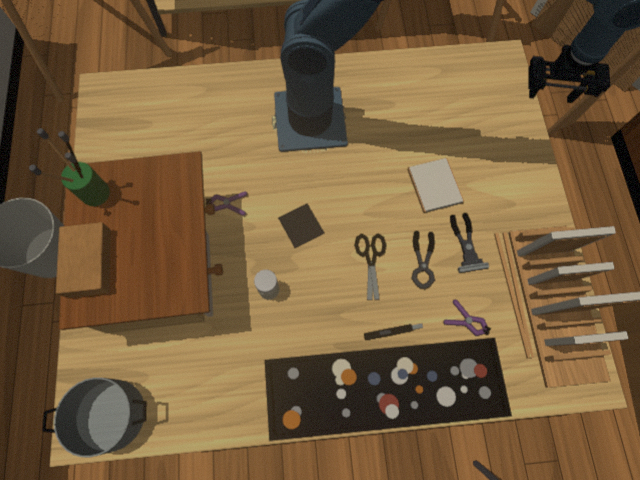

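View pics/wrist0.png

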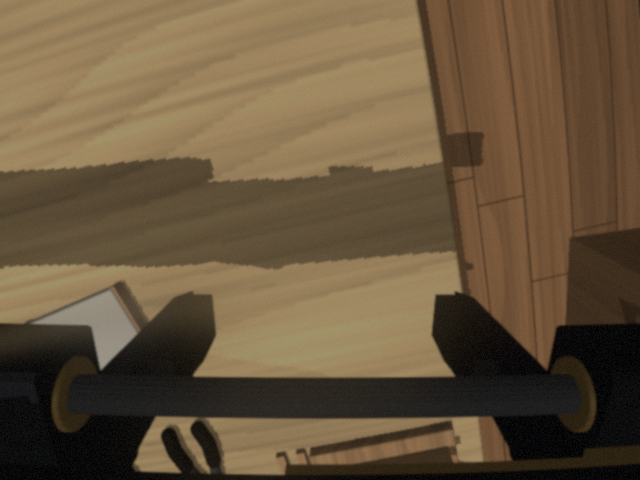

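```bash
python3 - <<'E'
from h import *
a=load('top0')['color'][:,:,::-1]; b=load('side0')['color'][:,:,::-1]
cv2.imwrite('pics/c1.png',cv2.resize(a[170:360,330:580],(800,608),interpolation=cv2.INTER_CUBIC)[:600])
cv2.imwrite('pics/c2.png',cv2.resize(b[140:340,50:310],(780,600),interpolation=cv2.INTER_CUBIC))
cv2.imwrite('pics/c3.png',cv2.resize(a[150:360,130:350],(628,600),interpolation=cv2.INTER_CUBIC))
E
```

```text
(no output)
```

View pics/c1.png

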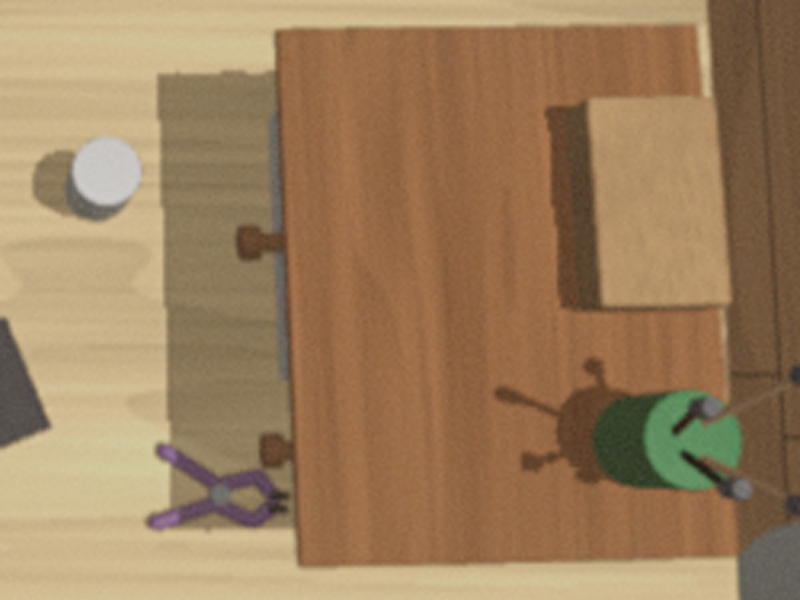

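View pics/c2.png

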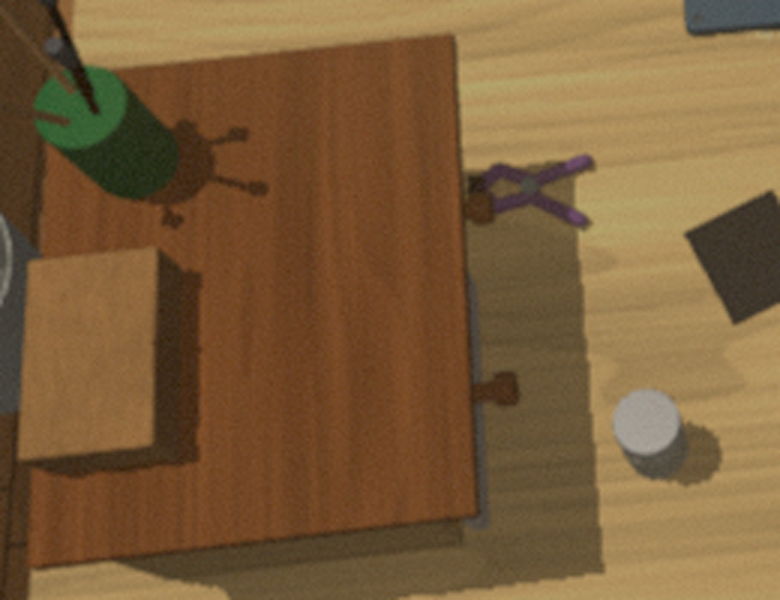

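View pics/c3.png

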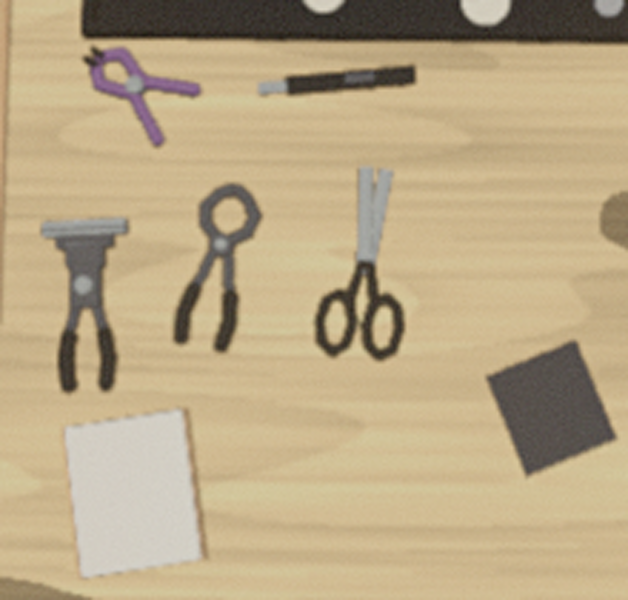

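```bash
python3 - <<'E'
from h import *
s=load('top0'); t=load('side0')
def c1(*p): return [[330+x/3.2,170+y/3.2] for x,y in p]
def c2(*p): return [[50+x/3,140+y/3] for x,y in p]
def c3(*p): return [[130+x/2.855,150+y/2.857] for x,y in p]
P=np.round
print('board top',P(onz(s,c1((277,31),(299,566)),.235),4).tolist(), P(onz(t,c2((477,516),(456,37)),.235),4).tolist())
print('tub top',P(onz(s,c1((107,172)),.11),4),P(onz(t,c2((647,422)),.11),4))
print('wide knob',P(onz(s,c1((250,242)),.068),4),P(onz(t,c2((507,389)),.068),4))
print('wide knob outer',P(onz(s,c1((237,242)),.06),4),P(onz(t,c2((519,389)),.06),4))
print('narrow knob outer',P(onz(s,c1((261,450)),.06),4),P(onz(t,c2((495,208)),.06),4))
print('front edges',P(onz(s,c1((273,112),(284,378)),.096),4))
print('pliers: pivot,jawmid,jawL,R,handles',P(onz(s,c3((83,285),(84,226),(42,228),(128,224),(68,388),(108,386)),.016),4).tolist())
print('pliers2',P(onz(t,[(463,244),(474,268),(466,215),(455,218)],.016),4).tolist())
print('pincers',P(onz(s,c3((221,244),(230,185)),.018),4).tolist())
print('shears',P(onz(s,c3((367,262),(375,168),(335,350),(383,355),(317,322)),.012),4).tolist())
print('canvas',P(onz(s,c3((66,427),(186,408),(203,557),(82,577)),.018),4).tolist())
print('pad',P(onz(s,c3((487,376),(575,342),(615,438),(528,474)),.0),4).tolist())
print('clamp a',P(onz(s,c1((160,450),(152,522),(280,495)),.01),4).tolist())
print('clamp b',P(onz(s,c3((135,85),(200,90),(157,143),(92,55)),.01),4).tolist())
print('tray',P(onz(s,[(161,164),(367,164)],.03),4).tolist(),'rack',P(onz(s,[(124,262),(133,262)],.02),4).tolist())
E
```

```text
board top [[0.6375, -0.2907, 0.235], [0.2229, -0.3005, 0.235]] [[0.6415, -0.2861, 0.235], [0.2271, -0.2938, 0.235]]
tub top [[ 0.545  -0.1672  0.11  ]] [[ 0.5479 -0.1624  0.11  ]]
wide knob [[ 0.4915 -0.2964  0.068 ]] [[ 0.4943 -0.2902  0.068 ]]
wide knob outer [[ 0.4925 -0.2863  0.06  ]] [[ 0.493  -0.2807  0.06  ]]
narrow knob outer [[ 0.3109 -0.3049  0.06  ]] [[ 0.3118 -0.2974  0.06  ]]
front edges [[ 0.602  -0.3132  0.096 ]
 [ 0.3715 -0.3188  0.096 ]]
pliers: pivot,jawmid,jawL,R,handles [[0.4788, 0.4167, 0.016], [0.5395, 0.4189, 0.016], [0.537, 0.462, 0.016], [0.542, 0.3739, 0.016], [0.3744, 0.4264, 0.016], [0.3769, 0.3861, 0.016]]
pliers2 [[0.4686, 0.4051, 0.016], [0.5425, 0.4221, 0.016], [0.3804, 0.4316, 0.016], [0.3867, 0.3975, 0.016]]
pincers [[0.522, 0.2774, 0.018], [0.5831, 0.2707, 0.018]]
shears [[0.506, 0.1291, 0.012], [0.6035, 0.1235, 0.012], [0.416, 0.1591, 0.012], [0.4115, 0.1105, 0.012], [0.4442, 0.1781, 0.012]]
canvas [[0.3354, 0.4258, 0.018], [0.3558, 0.306, 0.018], [0.2094, 0.2832, 0.018], [0.1883, 0.4025, 0.018]]
pad [[0.3921, 0.0056, 0.0], [0.4276, -0.0835, 0.0], [0.3308, -0.1246, 0.0], [0.294, -0.0371, 0.0]]
clamp a [[0.3106, -0.2233, 0.01], [0.2469, -0.2158, 0.01], [0.2714, -0.3306, 0.01]]
clamp b [[0.6893, 0.3757, 0.01], [0.6845, 0.3077, 0.01], [0.6279, 0.3498, 0.01], [0.7211, 0.4225, 0.01]]
tray [[0.7313, 0.4208, 0.03], [0.7377, -0.1855, 0.03]] rack [[0.4417, 0.5155, 0.02], [0.442, 0.4893, 0.02]]
```

Call:
servo_tool(steps=[-0.2,0,0,0,-0.4,0,0,0,-0.6,0,0,0,-0.8,0,0,0,-1,0,0,0,-1,0,0,0])

```text
clock: 0.75
position: [0.0912, 0.3814, 0.248]
ee_rot: [0.784, 0.62, -0.003, 0.003]
ft_force: [0.0, 1.2, 0.3]
grip_width: 0.088
```

Call:
servo_tool(steps=[-0.2,0,0,0,-0.4,0,0,0,-0.6,0,0,0,-0.6,0,0,0])

```text
clock: 1.15
position: [0.0657, 0.276, 0.2594]
ee_rot: [0.782, 0.623, 0.001, -0.016]
ft_force: [-0.0, 0.6, 1.3]
grip_width: 0.0882
```

```bash
python3 - <<'E'
from h import *
o=sensors.get_obs();print(R.from_quat(o['ee_rot']).as_matrix().round(3),o['position'],np.round(o['q'],3),o['dq'].round(2) if hasattr(o['dq'],'round') else o['dq'])
E
```

```text
[[ 0.225  0.974 -0.018]
 [ 0.974 -0.224  0.026]
 [ 0.021 -0.024 -0.999]] [0.06569143 0.27597407 0.2593557 ] [-1.085 -0.147 -0.345  2.367 -0.092  0.893 -0.026] [ 1.72 -0.26 -1.4   0.03 -0.41  0.06  0.57]
```

Call:
servo_tool(steps=[-0.1,0,0,0,-0.2,0,0,0,-0.3,0,0,0,-0.3,0,0,0])

```text
clock: 1.55
position: [0.0576, 0.2306, 0.2756]
ee_rot: [0.783, 0.622, -0.005, -0.013]
ft_force: [-0.2, -0.4, 0.5]
grip_width: 0.0881
```

```bash
python3 - <<'E'
from h import *
o=sensors.get_obs();print(R.from_quat(o['ee_rot']).as_matrix().round(3),o['position'],np.round(o['q'],3),np.round(o['dq'],2))
E
```

```text
[[ 0.227  0.974 -0.024]
 [ 0.974 -0.227  0.015]
 [ 0.009 -0.026 -1.   ]] [0.05764012 0.23058012 0.27559185] [-0.41  -0.351 -0.809  2.392 -0.329  1.017  0.331] [ 1.67 -0.67 -1.03  0.05 -0.65  0.52  1.02]
```

Call:
servo_tool(steps=[0.2,0,0,0,0.4,0,0,0,0.6,0,0,0,0.8,0,0,0,1,0,0,0,1,0,0,0])

```text
clock: 2.15
position: [0.1153, 0.4788, 0.2766]
ee_rot: [0.784, 0.621, -0.006, -0.016]
ft_force: [-0.7, -0.4, -0.6]
grip_width: 0.0882
```

```bash
python3 - <<'E'
from h import *
o=sensors.get_obs();print(R.from_quat(o['ee_rot']).as_matrix().round(3),o['position'],np.round(o['q'],3),np.round(o['dq'],2))
E
```

```text
[[ 0.229  0.973 -0.029]
 [ 0.973 -0.229  0.017]
 [ 0.01  -0.032 -0.999]] [0.11532194 0.47883416 0.276626  ] [-0.575  0.406 -1.031  1.882  0.366  1.055 -0.41 ] [-0.08  0.02  0.03 -0.04  0.01  0.07 -0.  ]
```

```bash
cat >> h.py <<'E'
def to(*targets):
    o=sensors.get_obs(); M=R.from_quat(o['ee_rot']).as_matrix(); p=np.array(o['position'])
    print('t',round(o['clock'],2),'pos',p.round(4),'z',M[:,2].round(3),'xyaw',np.degrees(np.arctan2(M[1,0],M[0,0])).round(1),'q',np.round(o['q'],2),'F',np.round(o['ft_force'],1),'w',round(o['grip_width'],4))
    for t in targets: print(t,'->',(M.T@(np.array(t)-p)/.25).round(3))
E
python3 -c "
from h import *
to((.30,.27,.28),(.3,.28,.3),(.546,-.165,.25))"
```

```text
t 2.15 pos [0.1153 0.4788 0.2766] z [-0.029  0.017 -0.999] xyaw 76.8 q [-0.58  0.41 -1.03  1.88  0.37  1.05 -0.41] F [-0.7 -0.4 -0.6] w 0.0882
(0.3, 0.27, 0.28) -> [-0.644  0.909 -0.049]
(0.3, 0.28, 0.3) -> [-0.604  0.898 -0.129]
(0.546, -0.165, 0.25) -> [-2.113  2.268  0.012]
```

Call:
servo_tool(steps=[-0.08,0.18,0,0,-0.18,0.36,0,0,-0.28,0.54,0,0,-0.38,0.72,0,0,-0.48,0.9,0,0,-0.58,1,0,0,-0.75,1,0,0,-0.9,1,0,0,-1,1,0,0])

```text
clock: 3.05
position: [0.3002, 0.1712, 0.2683]
ee_rot: [0.784, 0.62, -0.005, -0.013]
ft_force: [0.6, -0.3, -0.5]
grip_width: 0.088
```

```bash
python3 -c "
from h import *
to((.546,-.165,.25))
s=snap('side','s1')"
```

```text
t 3.05 pos [0.3002 0.1712 0.2683] z [-0.024  0.014 -1.   ] xyaw 76.7 q [ 0.46  0.05 -1.07  2.19  0.02  0.94  0.71] F [ 0.6 -0.3 -0.5] w 0.088
(0.546, -0.165, 0.25) -> [-1.083  1.267  0.031]
```

View pics/s1.png

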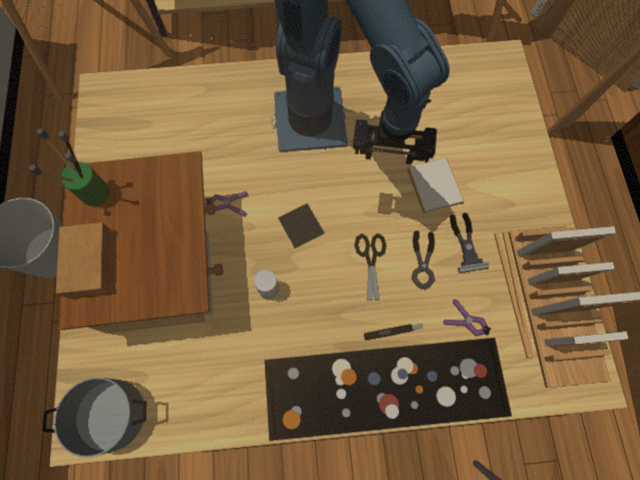

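Call:
servo_tool(steps=[-0.06,0.19,0,0,-0.15,0.37,0,0,-0.26,0.54,0,0,-0.38,0.7,0,0,-0.51,0.85,0,0,-0.65,0.97,0,0,-0.8,1,0,0,-0.97,1,0,0,-0.97,1,0,0])

```text
clock: 4.0
position: [0.4879, -0.1257, 0.2592]
ee_rot: [0.786, 0.618, -0.006, -0.013]
ft_force: [0.9, -0.6, -1.1]
grip_width: 0.0881
```

```bash
python3 -c "
from h import *
to((.546,-.165,.25))
s=snap('wrist','w1')"
```

```text
t 4.0 pos [ 0.4879 -0.1257  0.2592] z [-0.025  0.013 -1.   ] xyaw 76.3 q [ 0.81  0.4  -0.8   1.85  0.32  1.05  1.21] F [ 0.9 -0.6 -1.1] w 0.0881
(0.546, -0.165, 0.25) -> [-0.098  0.264  0.029]
```

View pics/w1.png

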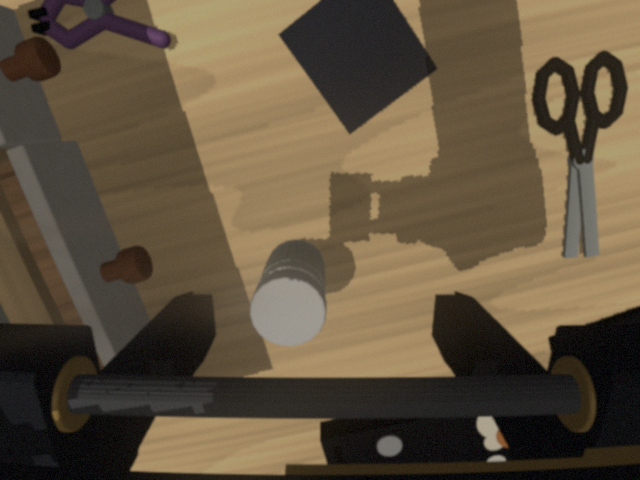

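```bash
python3 -c "
from h import *
s=load('w1')
print(onz(s,[[288,312]],.11).round(4),onz(s,[[152,262],[140,265],[114,262]],.06).round(4), onz(s,[[10,148],[78,142]],.096).round(4))
to((.545,-.164,.12),(.545,-.164,.066))"
```

```text
[[ 0.5437 -0.1668  0.11  ]] [[ 0.4916 -0.2814  0.06  ]
 [ 0.4917 -0.2929  0.06  ]
 [ 0.4835 -0.3151  0.06  ]] [[ 0.3721 -0.34    0.096 ]
 [ 0.382  -0.2859  0.096 ]]
t 4.05 pos [ 0.4886 -0.1221  0.2596] z [-0.024  0.015 -1.   ] xyaw 76.5 q [ 0.81  0.4  -0.81  1.85  0.31  1.05  1.21] F [ 0.   1.2 -0. ] w 0.0882
(0.545, -0.164, 0.12) -> [-0.115  0.273  0.55 ]
(0.545, -0.164, 0.066) -> [-0.117  0.279  0.766]
```

Call:
servo_tool(steps=[-0.06,0.14,0.1,0,-0.118,0.276,0.2,0,-0.118,0.276,0.32,0,-0.118,0.276,0.44,0,-0.118,0.276,0.54,0,-0.118,0.276,0.62,0,-0.118,0.276,0.69,0,-0.118,0.276,0.74,0,-0.118,0.276,0.76,0,-0.118,0.276,0.76,0])

```text
clock: 5.05
position: [0.5453, -0.1603, 0.0678]
ee_rot: [0.783, 0.622, -0.004, -0.013]
ft_force: [-0.7, 0.3, -0.2]
grip_width: 0.0881
```

```bash
python3 -c "
from h import *
to((.545,-.165,.066))
s=snap('wrist','w2')"
```

```text
t 5.05 pos [ 0.5453 -0.1603  0.0678] z [-0.024  0.015 -1.   ] xyaw 76.9 q [ 0.66  0.76 -0.61  1.82  0.58  0.78  1.08] F [-0.7  0.3 -0.2] w 0.0881
(0.545, -0.165, 0.066) -> [-0.019  0.003  0.007]
```

View pics/w2.png

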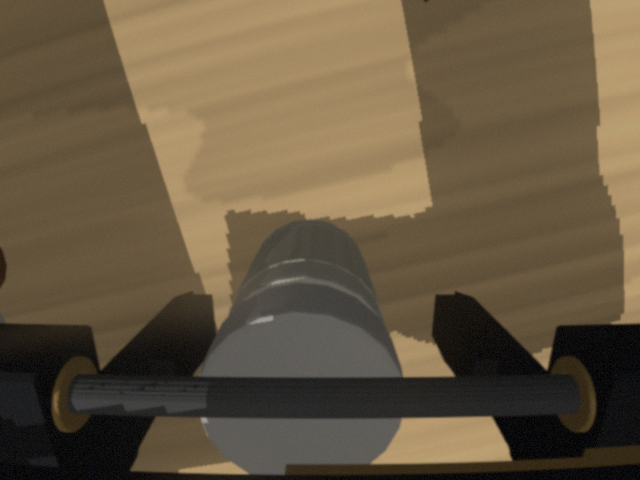

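Call:
servo_tool(steps=[-0.019,0.003,0,0,-0.019,0.003,0,0,-0.019,0.003,0,0])

```text
clock: 5.4
position: [0.5452, -0.166, 0.0684]
ee_rot: [0.784, 0.621, -0.004, -0.013]
ft_force: [0.0, 0.1, -0.8]
grip_width: 0.0879
```

Call:
servo_tool(steps=[0,0,0,0,0,0,0,0,0,0,0,0,0,0,0,0], claw=50)

```text
clock: 5.8
position: [0.5449, -0.1661, 0.068]
ee_rot: [0.783, 0.621, -0.005, -0.013]
ft_force: [-0.1, 0.0, -3.6]
grip_width: 0.0593
```

```bash
python3 -c "
from h import *
to((.545,-.166,.09),(.64,.03,.09),(.64,.03,.069))"
```

```text
t 5.8 pos [ 0.5449 -0.1661  0.068 ] z [-0.024  0.014 -1.   ] xyaw 76.8 q [ 0.67  0.76 -0.61  1.81  0.58  0.79  1.09] F [-0.1  0.  -3.6] w 0.0593
(0.545, -0.166, 0.09) -> [ 0.001 -0.002 -0.088]
(0.64, 0.03, 0.09) -> [ 0.851  0.19  -0.086]
(0.64, 0.03, 0.069) -> [ 0.85   0.192 -0.002]
```

Call:
servo_tool(steps=[0,0,-0.05,0,0,0,-0.09,0,0.08,0.02,-0.1,0,0.2,0.05,-0.1,0,0.34,0.08,-0.1,0,0.48,0.11,-0.1,0,0.62,0.14,-0.1,0,0.73,0.165,-0.1,0,0.81,0.18,-0.1,0,0.85,0.19,-0.1,0,0.85,0.19,-0.08,0,0.85,0.19,-0.06,0])

```text
clock: 7.0
position: [0.6396, 0.0289, 0.0833]
ee_rot: [0.784, 0.621, -0.005, -0.013]
ft_force: [-1.0, -1.2, -3.6]
grip_width: 0.0591
```

```bash
python3 -c "
from h import *
to((.64,.03,.069))"
```

```text
t 7.0 pos [0.6396 0.0289 0.0833] z [-0.024  0.014 -1.   ] xyaw 76.8 q [ 0.31  0.83 -0.62  1.62  0.55  0.9   0.82] F [-1.  -1.2 -3.6] w 0.0591
(0.64, 0.03, 0.069) -> [0.004 0.002 0.057]
```

Call:
servo_tool(steps=[0,0,0.02,0,0,0,0.04,0,0,0,0.052,0,0,0,0.06,0,0,0,0.06,0])

```text
clock: 7.5
position: [0.6393, 0.0305, 0.0684]
ee_rot: [0.783, 0.621, -0.005, -0.013]
ft_force: [-0.6, -0.2, -3.5]
grip_width: 0.0591
```

```bash
python3 -c "
from h import *
to((.64,.03,.069))"
```

```text
t 7.5 pos [0.6393 0.0305 0.0684] z [-0.024  0.015 -1.   ] xyaw 76.8 q [ 0.3   0.85 -0.61  1.62  0.57  0.88  0.81] F [-0.6 -0.2 -3.5] w 0.0591
(0.64, 0.03, 0.069) -> [-0.001  0.003 -0.003]
```

Call:
servo_tool(steps=[0,0,0.005,0,0,0,0.008,0,0,0,0.008,0])

```text
clock: 7.8
position: [0.6399, 0.0306, 0.0678]
ee_rot: [0.783, 0.621, -0.004, -0.013]
ft_force: [-3.8, -2.3, 4.4]
grip_width: 0.0592
```

Contact; releasing.

Call:
servo_tool(steps=[0,0,0,0,0,0,0,0,0,0,0,0], claw=84)

```text
clock: 8.1
position: [0.6398, 0.0309, 0.0669]
ee_rot: [0.783, 0.622, -0.004, -0.013]
ft_force: [-0.4, 0.1, 0.5]
grip_width: 0.081
```

```bash
python3 -c "
from h import *
to((.64,.03,.2),(.5,.3,.25),(.467,.41,.2))"
```

```text
t 8.1 pos [0.6398 0.0309 0.0669] z [-0.023  0.015 -1.   ] xyaw 76.9 q [ 0.3   0.85 -0.61  1.62  0.57  0.88  0.81] F [-0.4  0.1  0.5] w 0.081
(0.64, 0.03, 0.2) -> [ 0.002 -0.012 -0.532]
(0.5, 0.3, 0.25) -> [ 0.928 -0.808 -0.703]
(0.467, 0.41, 0.2) -> [ 1.325 -1.031 -0.493]
```

Call:
servo_tool(steps=[0,-0.005,-0.15,0,0,-0.01,-0.32,0,0.02,-0.03,-0.5,-0.05,0.12,-0.12,-0.55,-0.1,0.24,-0.23,-0.55,-0.16,0.36,-0.34,-0.55,-0.22,0.48,-0.45,-0.55,-0.28,0.6,-0.56,-0.55,-0.34,0.72,-0.66,-0.55,-0.38,0.84,-0.75,-0.55,-0.38,0.93,-0.81,-0.55,-0.38,0.93,-0.81,-0.55,-0.38])

```text
clock: 9.3
position: [0.4958, 0.3059, 0.2125]
ee_rot: [0.68, 0.733, -0.001, -0.015]
ft_force: [0.1, -0.6, -0.3]
grip_width: 0.0837
```

```bash
python3 -c "
from h import *
to((.467,.41,.2))
s=snap('wrist','w3');snap('top','t3')"
```

```text
t 9.3 pos [0.4958 0.3059 0.2125] z [-0.024  0.018 -1.   ] xyaw 94.3 q [-0.03  0.61 -0.83  1.71  0.48  1.04  0.64] F [ 0.1 -0.6 -0.3] w 0.0837
(0.467, 0.41, 0.2) -> [ 0.423 -0.082  0.06 ]
```

View pics/w3.png

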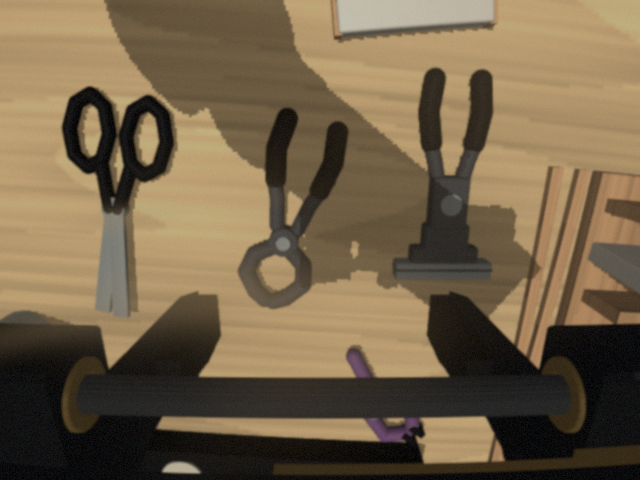

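View pics/t3.png

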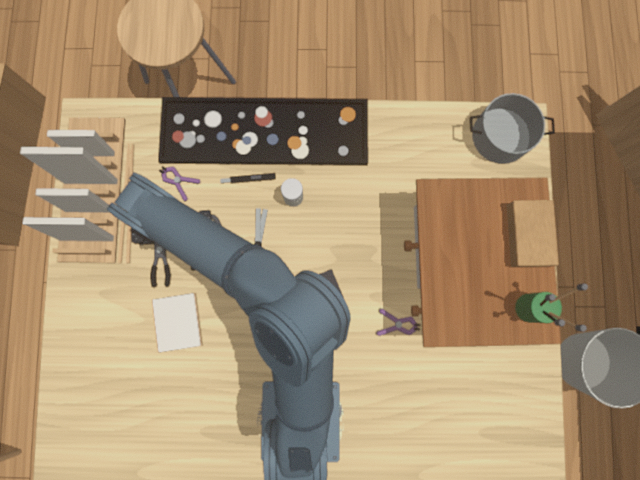

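```bash
python3 - <<'E'
from h import *
a=load('w3')['color'][:,:,::-1]
cv2.imwrite('pics/c4.png',cv2.resize(a[60:300,370:510],(350*1,600),interpolation=cv2.INTER_CUBIC))
E
```

```text
(no output)
```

View pics/c4.png

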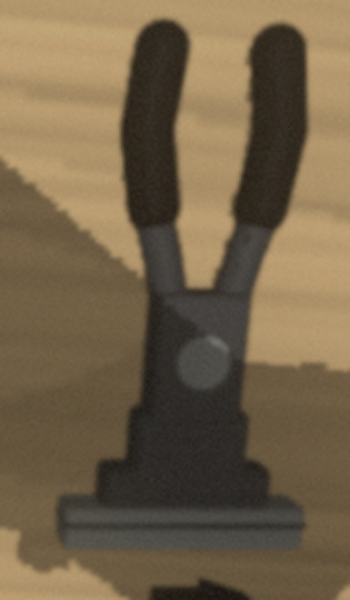

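```bash
python3 - <<'E'
from h import *
s=load('w3')
c=lambda *p:[[370+x/2.5,60+y/2.5] for x,y in p]
print('cam',ray(s,[[0,0]])[0])
for z in(.018,.009,0): print(z,'bar back,mid,front',onz(s,c((181,497),(181,525),(181,548)),z).round(4)[:,:2].tolist())
P=onz(s,c((204,363),(60,510),(304,510),(98,480),(270,480),(160,35),(277,40),(198,292),(148,350),(245,350),(128,440),(247,440)),.016).round(4)
print(P[:,:2].tolist())
E
```

```text
cam [0.42115806 0.2974093  0.34960798]
0.018 bar back,mid,front [[0.5248, 0.4157], [0.5351, 0.4174], [0.5437, 0.4188]]
0.009 bar back,mid,front [[0.5276, 0.4189], [0.5382, 0.4206], [0.547, 0.4221]]
0 bar back,mid,front [[0.5305, 0.4221], [0.5413, 0.4239], [0.5503, 0.4254]]
[[0.4776, 0.4168], [0.5332, 0.3744], [0.5272, 0.4616], [0.5213, 0.3863], [0.517, 0.4472], [0.3755, 0.3868], [0.3733, 0.4242], [0.4541, 0.4109], [0.4747, 0.397], [0.4721, 0.4301], [0.5063, 0.3947], [0.5032, 0.4363]]
```

Call:
servo_tool(steps=[-0.03,-0.02,-0.1,0,-0.1,-0.04,-0.2,0.1,-0.2,-0.06,-0.3,0.2,-0.3,-0.08,-0.4,0.3,-0.4,-0.1,-0.5,0.4,-0.5,-0.12,-0.6,0.5,-0.6,-0.14,-0.7,0.6,-0.7,-0.16,-0.75,0.7,-0.8,-0.18,-0.75,0.8,-0.9,-0.2,-0.75,0.9,-1,-0.22,-0.75,1,-1,-0.25,-0.75,1])

```text
clock: 10.6
position: [0.458, 0.039, 0.3959]
ee_rot: [0.912, 0.41, -0.008, -0.011]
ft_force: [0.6, -0.3, 0.3]
grip_width: 0.0841
```

```bash
python3 -c "
from h import *
to((.4,-.2,.45),(.1,-.45,.45))"
```

```text
t 10.6 pos [0.458  0.039  0.3959] z [-0.024  0.013 -1.   ] xyaw 48.4 q [ 0.5   0.14 -0.73  1.77  0.08  1.29  0.59] F [ 0.6 -0.3  0.3] w 0.0841
(0.4, -0.2, 0.45) -> [-0.87   0.456 -0.224]
(0.1, -0.45, 0.45) -> [-2.414  0.224 -0.209]
```

Call:
servo_tool(steps=[-0.08,0.03,-0.03,0.1,-0.17,0.06,-0.06,0.2,-0.26,0.09,-0.09,0.3,-0.35,0.12,-0.12,0.4,-0.44,0.15,-0.15,0.5,-0.53,0.18,-0.18,0.6,-0.62,0.2,-0.2,0.7,-0.71,0.23,-0.22,0.8,-0.8,0.26,-0.22,0.9,-0.9,0.28,-0.22,1,-1,0.3,-0.22,1,-1,0.3,-0.22,1])

```text
clock: 11.8
position: [0.3493, -0.1977, 0.4497]
ee_rot: [0.999, 0.031, -0.012, -0.008]
ft_force: [0.9, 0.3, -1.0]
grip_width: 0.0842
```

```bash
python3 -c "
from h import *
to((.05,-.5,.45),(0,-.65,.42))"
```

```text
t 11.8 pos [ 0.3493 -0.1977  0.4497] z [-0.025  0.015 -1.   ] xyaw 3.5 q [ 0.84 -0.04 -0.42  1.8  -0.02  1.4   0.49] F [ 0.9  0.3 -1. ] w 0.0842
(0.05, -0.5, 0.45) -> [-1.269  1.134  0.01 ]
(0, -0.65, 0.42) -> [-1.503  1.722  0.126]
```

Call:
servo_tool(steps=[-0.08,0.12,0,0,-0.18,0.24,0,0,-0.28,0.36,0,0,-0.38,0.48,0,0,-0.48,0.6,0,0,-0.58,0.72,0,0,-0.68,0.84,0,0,-0.78,0.96,0,0,-0.9,1,0,0,-1,1,0,0])

```text
clock: 12.8
position: [0.1176, -0.4621, 0.4507]
ee_rot: [0.999, 0.033, -0.012, -0.009]
ft_force: [0.5, -0.9, -1.1]
grip_width: 0.0842
```

Call:
servo_tool(steps=[-0.04,0.2,0,0,-0.08,0.4,0,0,-0.12,0.6,0,0,-0.16,0.8,0,0,-0.2,1,0,0,-0.2,1,0,0])

```text
clock: 13.4
position: [0.0851, -0.7174, 0.4422]
ee_rot: [0.999, 0.033, -0.012, -0.011]
ft_force: [-0.7, 0.3, -0.6]
grip_width: 0.0839
```

```bash
python3 -c "
from h import *
to((.0,-.9,.45))"
```

```text
t 13.4 pos [ 0.0851 -0.7174  0.4422] z [-0.026  0.021 -0.999] xyaw 3.8 q [ 1.35  0.59  0.07  1.   -0.02  1.58  1.47] F [-0.7  0.3 -0.6] w 0.0839
(0.0, -0.9, 0.45) -> [-0.389  0.706 -0.038]
```

Call:
servo_tool(steps=[-0.06,0.2,0,0,-0.1,0.4,0,0,-0.12,0.6,0,0,-0.12,0.8,0,0,-0.12,1,0,0,-0.12,1,0,0])

```text
clock: 14.0
position: [0.0492, -0.8513, 0.4301]
ee_rot: [1.0, 0.017, -0.002, -0.005]
ft_force: [0.2, -0.9, 0.1]
grip_width: 0.0838
```

```bash
python3 -c "
from h import *
to((.0,-.9,.45))"
```

```text
t 14.0 pos [ 0.0492 -0.8513  0.4301] z [-0.004  0.01  -1.   ] xyaw 1.9 q [ 1.36  1.05  0.8   0.28 -0.71  1.89  1.61] F [ 0.2 -0.9  0.1] w 0.0838
(0.0, -0.9, 0.45) -> [-0.204  0.187 -0.081]
```

Call:
servo_tool(steps=[0,0.2,0,0,0,0.4,0,0,0,0.6,0,0,0,0.8,0,0,0,1,0,0,0,1,0,0])

```text
clock: 14.6
position: [0.0525, -0.8736, 0.3898]
ee_rot: [0.998, 0.018, 0.065, -0.005]
ft_force: [0.5, 0.2, -0.7]
grip_width: 0.0841
```

```bash
python3 -c "
from h import *
to((.0,-.9,.45))"
```

```text
t 14.6 pos [ 0.0525 -0.8736  0.3898] z [ 0.129  0.012 -0.992] xyaw 2.0 q [ 1.4   1.17  1.26  0.24 -1.31  1.91  1.64] F [ 0.5  0.2 -0.7] w 0.0841
(0.0, -0.9, 0.45) -> [-0.181  0.096 -0.267]
```

Call:
servo_tool(steps=[0,0.2,-0.2,0,0,0.4,-0.4,0,0,0.6,-0.6,0,0,0.8,-0.8,0,0,1,-1,0,0,1,-1,0])

```text
clock: 15.2
position: [0.0402, -0.8703, 0.4398]
ee_rot: [0.997, 0.015, 0.068, 0.024]
ft_force: [0.9, 0.7, -0.0]
grip_width: 0.0842
```

```bash
python3 -c "
from h import *
to((.0,-.9,.45))"
```

```text
t 15.2 pos [ 0.0402 -0.8703  0.4398] z [ 0.137 -0.046 -0.99 ] xyaw 1.9 q [ 1.42  1.11  1.26  0.25 -1.31  1.91  1.65] F [ 0.9  0.7 -0. ] w 0.0842
(0.0, -0.9, 0.45) -> [-0.158  0.116 -0.057]
```

Call:
servo_tool(steps=[-0.2,0.1,-0.2,0,-0.4,0.3,-0.4,0,-0.6,0.5,-0.6,0,-0.8,0.7,-0.8,0,-1,0.9,-1,0,-1,1,-1,0,-1,1,-1,0])

```text
clock: 15.9
position: [-0.1089, -0.8609, 0.4679]
ee_rot: [0.996, 0.013, 0.065, 0.052]
ft_force: [-0.4, -1.3, 0.5]
grip_width: 0.0839
```

```bash
python3 -c "
from h import *
to((.0,-.9,.45))"
```

```text
t 15.9 pos [-0.1089 -0.8609  0.4679] z [ 0.131 -0.101 -0.986] xyaw 1.9 q [ 1.59  1.08  1.25  0.25 -1.31  1.91  1.81] F [-0.4 -1.3  0.5] w 0.0839
(0.0, -0.9, 0.45) -> [0.417 0.156 0.143]
```

Call:
servo_tool(steps=[-0.2,0.2,-0.2,0,-0.4,0.4,-0.4,0,-0.6,0.6,-0.6,0,-0.8,0.8,-0.8,0,-1,1,-1,0,-1,1,-1,0,-1,1,-1,0])

```text
clock: 16.6
position: [-0.2217, -0.8343, 0.4969]
ee_rot: [0.995, 0.011, 0.059, 0.077]
ft_force: [0.5, -0.2, 0.1]
grip_width: 0.0837
```

```bash
python3 -c "
from h import *
to((.0,-.9,.45))"
```

```text
t 16.6 pos [-0.2217 -0.8343  0.4969] z [ 0.118 -0.152 -0.981] xyaw 1.8 q [ 1.73  1.04  1.24  0.25 -1.31  1.91  1.94] F [ 0.5 -0.2  0.1] w 0.0837
(0.0, -0.9, 0.45) -> [0.851 0.242 0.329]
```

Call:
servo_tool(steps=[-0.4,0.4,-0.4,0,-0.8,0.8,-0.8,0,-1,1,-1,0,-1,1,-1,0,-1,1,-1,0,-1,1,-1,0])

```text
clock: 17.2
position: [-0.3056, -0.8012, 0.5263]
ee_rot: [0.994, 0.009, 0.05, 0.1]
ft_force: [0.4, 0.3, -0.3]
grip_width: 0.0839
```

```bash
python3 -c "
from h import *
to((.0,-.9,.45))"
```

```text
t 17.2 pos [-0.3056 -0.8012  0.5263] z [ 0.102 -0.199 -0.975] xyaw 1.6 q [ 1.83  1.01  1.23  0.25 -1.31  1.91  2.03] F [ 0.4  0.3 -0.3] w 0.0839
(0.0, -0.9, 0.45) -> [1.175 0.335 0.5  ]
```

Call:
servo_tool(steps=[-0.4,0.4,-0.4,0,-0.8,0.8,-0.8,0,-1,1,-1,0,-1,1,-1,0,-1,1,-1,0,-1,1,-1,0])

```text
clock: 17.8
position: [-0.3716, -0.7653, 0.5558]
ee_rot: [0.992, 0.007, 0.04, 0.122]
ft_force: [0.2, -0.3, 0.2]
grip_width: 0.0843
```

Call:
servo_tool(steps=[-0.4,0.4,-0.4,0,-0.8,0.8,-0.8,0,-1,1,-1,0,-1,1,-1,0,-1,1,-1,0,-1,1,-1,0])

```text
clock: 18.4
position: [-0.4233, -0.7287, 0.5858]
ee_rot: [0.989, 0.005, 0.029, 0.143]
ft_force: [-0.4, -0.2, -0.1]
grip_width: 0.0841
```

```bash
python3 -c "
from h import *
to((.0,-.9,.45))"
```

```text
t 18.4 pos [-0.4233 -0.7287  0.5858] z [ 0.059 -0.283 -0.957] xyaw 1.0 q [ 2.    0.93  1.21  0.25 -1.31  1.91  2.18] F [-0.4 -0.2 -0.1] w 0.0841
(0.0, -0.9, 0.45) -> [1.648 0.504 0.814]
```

Call:
servo_tool(steps=[-0.4,0.4,-0.4,0,-0.8,0.8,-0.8,0,-1,1,-1,0,-1,1,-1,0,-1,1,-1,0,-1,1,-1,0])

```text
clock: 19.0
position: [-0.4634, -0.6927, 0.6164]
ee_rot: [0.986, 0.002, 0.017, 0.163]
ft_force: [0.1, -1.3, -0.4]
grip_width: 0.0841
```

```bash
python3 -c "
from h import *
to((.0,-.5,.45),(.2,-.4,.45),(.49,-.1,.25))"
```

```text
t 19.0 pos [-0.4634 -0.6927  0.6164] z [ 0.034 -0.322 -0.946] xyaw 0.6 q [ 2.07  0.9   1.2   0.25 -1.31  1.91  2.23] F [ 0.1 -1.3 -0.4] w 0.0841
(0.0, -0.5, 0.45) -> [ 1.839 -0.946  0.445]
(0.2, -0.4, 0.45) -> [ 2.642 -1.326  0.343]
(0.49, -0.1, 0.25) -> [ 3.788 -2.721  0.753]
```

Call:
servo_tool(steps=[0.1,-0.07,0.03,0,0.2,-0.14,0.06,0,0.3,-0.21,0.09,0,0.4,-0.28,0.12,0,0.5,-0.35,0.15,0,0.6,-0.42,0.18,0,0.7,-0.49,0.21,0,0.8,-0.55,0.24,0,0.9,-0.62,0.27,0,1,-0.68,0.29,0])

```text
clock: 20.0
position: [-0.2091, -0.5522, 0.4998]
ee_rot: [0.987, 0.003, 0.017, 0.163]
ft_force: [0.3, 0.2, 0.5]
grip_width: 0.0838
```

```bash
python3 -c "
from h import *
to((.05,-.45,.45),(.25,-.33,.42))"
```

```text
t 20.0 pos [-0.2091 -0.5522  0.4998] z [ 0.035 -0.321 -0.947] xyaw 0.6 q [ 0.9   0.19  1.24  1.62 -0.41  1.22  2.21] F [0.3 0.2 0.5] w 0.0838
(0.05, -0.45, 0.45) -> [ 1.034 -0.451  0.093]
(0.25, -0.33, 0.42) -> [ 1.835 -0.944  0.081]
```

Call:
servo_tool(steps=[0.12,-0.05,0.01,0,0.25,-0.1,0.02,0,0.38,-0.16,0.03,0,0.5,-0.22,0.04,0,0.62,-0.27,0.06,0,0.74,-0.33,0.07,0,0.85,-0.38,0.08,0,0.95,-0.43,0.09,0,1,-0.45,0.09,0])

```text
clock: 20.9
position: [0.0422, -0.4496, 0.4509]
ee_rot: [0.987, 0.004, 0.017, 0.163]
ft_force: [0.1, 0.3, 0.4]
grip_width: 0.0842
```

```bash
python3 -c "
from h import *
to((.29,-.3,.42),(.49,-.15,.25))"
```

```text
t 20.9 pos [ 0.0422 -0.4496  0.4509] z [ 0.035 -0.321 -0.947] xyaw 0.8 q [ 0.63 -0.28  0.58  1.99  0.26  1.08  1.13] F [0.1 0.3 0.4] w 0.0842
(0.29, -0.3, 0.42) -> [ 0.994 -0.604 -0.04 ]
(0.49, -0.15, 0.25) -> [ 1.78  -1.389  0.439]
```

Call:
servo_tool(steps=[0.12,-0.05,0,0,0.25,-0.1,0,0,0.38,-0.16,0,0,0.5,-0.22,0,0,0.62,-0.3,0,0,0.74,-0.38,0,0,0.85,-0.46,0,0,0.95,-0.54,0,0,1,-0.6,0,0])

```text
clock: 21.8
position: [0.292, -0.3048, 0.4111]
ee_rot: [0.986, 0.004, 0.017, 0.163]
ft_force: [-0.1, -0.6, -0.2]
grip_width: 0.0841
```

```bash
python3 -c "
from h import *
to((.49,-.17,.22),(.492,-.18,.12))"
```

```text
t 21.8 pos [ 0.292  -0.3048  0.4111] z [ 0.035 -0.322 -0.946] xyaw 0.7 q [ 0.45 -0.16  0.04  2.04  0.31  1.09  0.38] F [-0.1 -0.6 -0.2] w 0.0841
(0.49, -0.17, 0.22) -> [ 0.774 -0.755  0.577]
(0.492, -0.18, 0.12) -> [ 0.768 -0.846  0.969]
```

Call:
servo_tool(steps=[0.1,-0.12,0,0,0.2,-0.24,0,0,0.32,-0.36,0.03,0,0.44,-0.48,0.1,0,0.55,-0.58,0.2,0,0.65,-0.67,0.32,0,0.72,-0.74,0.45,0,0.77,-0.78,0.57,0,0.77,-0.78,0.65,0,0.77,-0.78,0.65,0])

```text
clock: 22.8
position: [0.4865, -0.1725, 0.1986]
ee_rot: [0.987, 0.003, 0.014, 0.163]
ft_force: [-0.2, -1.1, 1.5]
grip_width: 0.0842
```

```bash
python3 -c "
from h import *
to((.492,-.2,.12),(.492,-.2,.0545),(.492,-.2926,.0545))
snap('wrist','w5'); snap('top','t5')"
```

```text
t 22.8 pos [ 0.4865 -0.1725  0.1986] z [ 0.028 -0.321 -0.946] xyaw 0.6 q [ 0.21  0.36 -0.19  2.02  0.56  0.81 -0.36] F [-0.2 -1.1  1.5] w 0.0842
(0.492, -0.2, 0.12) -> [0.013 0.003 0.333]
(0.492, -0.2, 0.0545) -> [ 0.006 -0.081  0.581]
(0.492, -0.2926, 0.0545) -> [0.002 0.27  0.701]
```

View pics/w5.png

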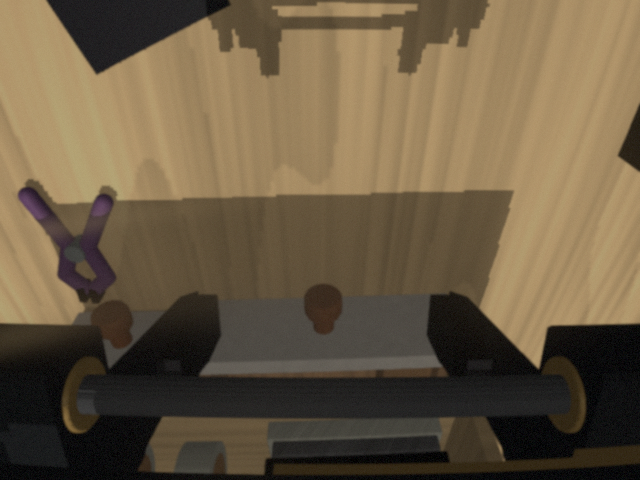

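View pics/t5.png

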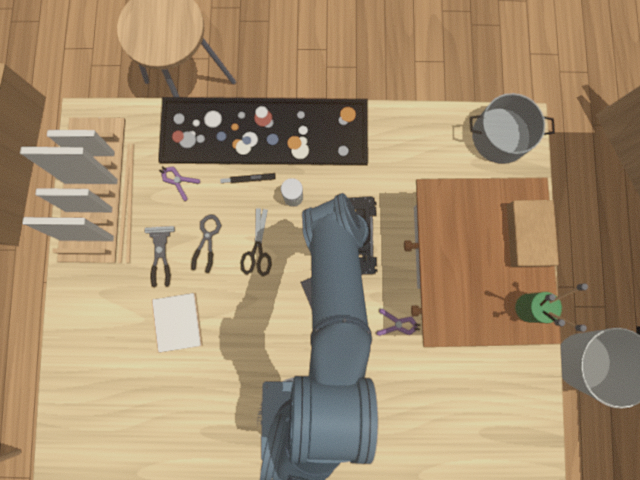

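Call:
servo_tool(steps=[0.005,-0.02,0.15,0,0.005,-0.04,0.3,0,0.005,-0.06,0.45,0,0.005,-0.08,0.58,0,0.005,0.02,0.615,0,0.004,0.11,0.646,0,0.003,0.19,0.674,0,0.003,0.24,0.691,0,0.002,0.27,0.701,0,0.002,0.27,0.701,0,0.002,0.27,0.701,0])

```text
clock: 24.0
position: [0.4952, -0.2917, 0.0576]
ee_rot: [0.986, 0.003, 0.017, 0.163]
ft_force: [0.3, 0.3, 1.3]
grip_width: 0.0839
```

```bash
python3 -c "
from h import *
to((.492,-.2926,.0545))
snap('wrist','w6'); snap('top','t6')"
```

```text
t 24.0 pos [ 0.4952 -0.2917  0.0576] z [ 0.035 -0.321 -0.946] xyaw 0.6 q [ 0.34  0.65 -0.06  1.99  0.78  0.5  -0.4 ] F [0.3 0.3 1.3] w 0.0839
(0.492, -0.2926, 0.0545) -> [-0.013 -0.     0.012]
```

View pics/w6.png

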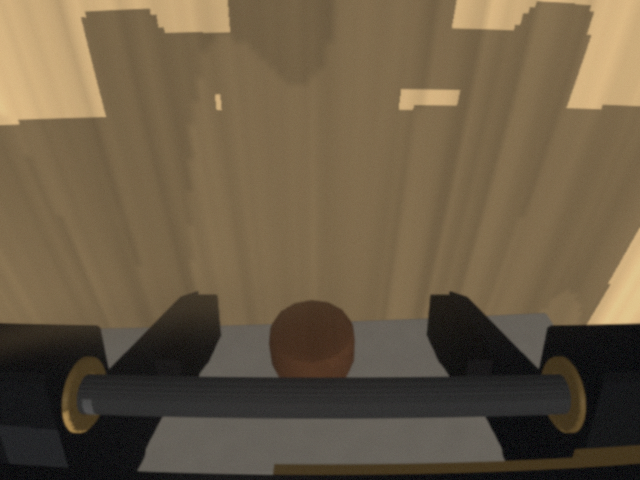

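Call:
servo_tool(steps=[-0.012,0,0.01,0,-0.012,0,0.01,0])

```text
clock: 24.3
position: [0.4912, -0.293, 0.0544]
ee_rot: [0.986, 0.003, 0.016, 0.163]
ft_force: [-0.5, -0.4, 0.2]
grip_width: 0.0839
```

Call:
servo_tool(steps=[0,0,0,0,0,0,0,0,0,0,0,0,0,0,0,0,0,0,0,0], claw=22)

```text
clock: 24.8
position: [0.4918, -0.2935, 0.0548]
ee_rot: [0.986, 0.002, 0.017, 0.163]
ft_force: [0.3, -0.0, 0.6]
grip_width: 0.046
```

```bash
python3 -c "
from h import *
to((.4875,-.105,.056),(.4875,-.15,.056))"
```

```text
t 24.8 pos [ 0.4918 -0.2935  0.0548] z [ 0.034 -0.322 -0.946] xyaw 0.6 q [ 0.34  0.65 -0.06  2.    0.79  0.49 -0.41] F [ 0.3 -0.   0.6] w 0.046
(0.4875, -0.105, 0.056) -> [-0.009 -0.712 -0.248]
(0.4875, -0.15, 0.056) -> [-0.011 -0.542 -0.19 ]
```

Call:
servo_tool(steps=[0,0,0,0,0,0,0,0,0,0,0,0], claw=22)

```text
clock: 25.1
position: [0.4911, -0.2936, 0.0548]
ee_rot: [0.986, 0.002, 0.016, 0.163]
ft_force: [-2.8, 0.7, 2.2]
grip_width: 0.0309
```

Call:
servo_tool(steps=[0,-0.03,-0.01,0,-0.001,-0.1,-0.035,0,-0.002,-0.18,-0.063,0,-0.003,-0.26,-0.09,0,-0.004,-0.34,-0.118,0,-0.005,-0.42,-0.146,0,-0.006,-0.5,-0.174,0,-0.007,-0.57,-0.199,0,-0.008,-0.63,-0.22,0,-0.009,-0.67,-0.234,0,-0.009,-0.7,-0.244,0,-0.009,-0.71,-0.248,0])

```text
clock: 26.3
position: [0.4862, -0.1063, 0.0551]
ee_rot: [0.986, 0.002, 0.015, 0.164]
ft_force: [4.5, -12.6, -34.2]
grip_width: 0.031
```

```bash
python3 -c "
from h import *
to((.4875,-.105,.056))
snap('top','t7'); snap('wrist','w7')"
```

```text
t 26.3 pos [ 0.4862 -0.1063  0.0551] z [ 0.031 -0.323 -0.946] xyaw 0.5 q [-0.02  0.61 -0.08  2.1   0.77  0.56 -0.77] F [  4.5 -12.6 -34.2] w 0.031
(0.4875, -0.105, 0.056) -> [ 0.005 -0.004 -0.005]
```

View pics/t7.png

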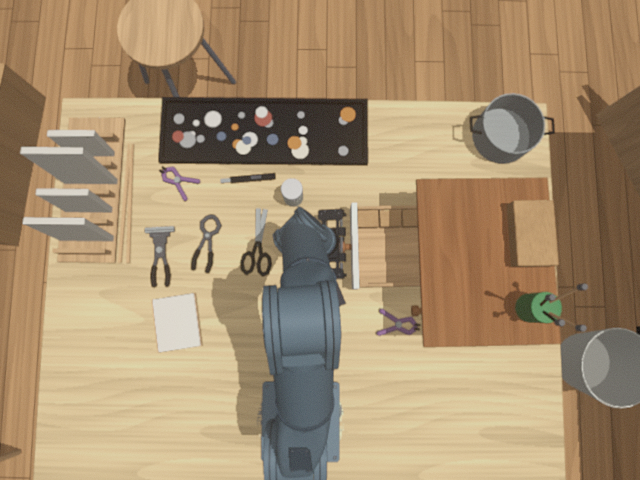

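View pics/w7.png

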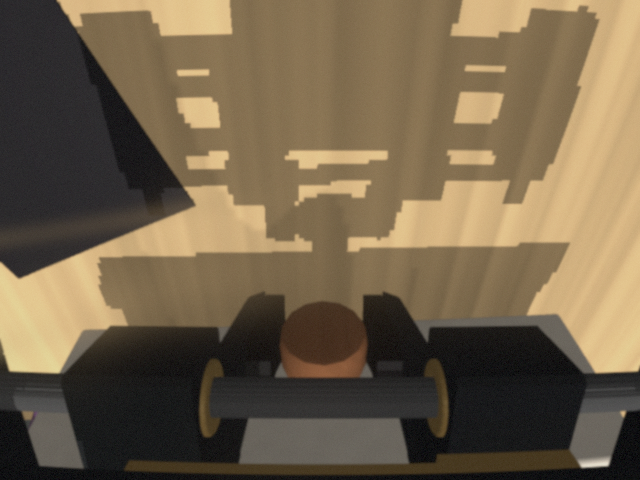

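Call:
servo_tool(steps=[0,0,0,0,0,0,0,0,0,0,0,0], claw=70)

```text
clock: 26.7
position: [0.4892, -0.1054, 0.0574]
ee_rot: [0.986, 0.002, 0.018, 0.163]
ft_force: [0.2, -0.7, -0.1]
grip_width: 0.0528
```

```bash
python3 - <<'E'
from h import *
to((.4875,-.05,.056),(.4875,-.05,.2),(.49,.15,.3))
s=load('t7'); print(onz(s,[[352.5,205],[351.5,287],[358,205],[357.5,287]],.096).round(4))
a=s['color'][:,:,::-1]; cv2.imwrite('pics/c7.png',cv2.resize(a[190:310,310:430],(600,600),interpolation=cv2.INTER_CUBIC))
E
```

```text
t 26.7 pos [ 0.4892 -0.1054  0.0574] z [ 0.037 -0.322 -0.946] xyaw 0.6 q [-0.02  0.61 -0.09  2.1   0.77  0.56 -0.76] F [ 0.2 -0.7 -0.1] w 0.0528
(0.4875, -0.05, 0.056) -> [-0.005 -0.212 -0.066]
(0.4875, -0.05, 0.2) -> [ 0.016 -0.026 -0.611]
(0.49, 0.15, 0.3) -> [ 0.049 -0.654 -1.247]
[[ 0.5999 -0.1382  0.096 ]
 [ 0.373  -0.1356  0.096 ]
 [ 0.6001 -0.1535  0.096 ]
 [ 0.3731 -0.1519  0.096 ]]
```

View pics/c7.png

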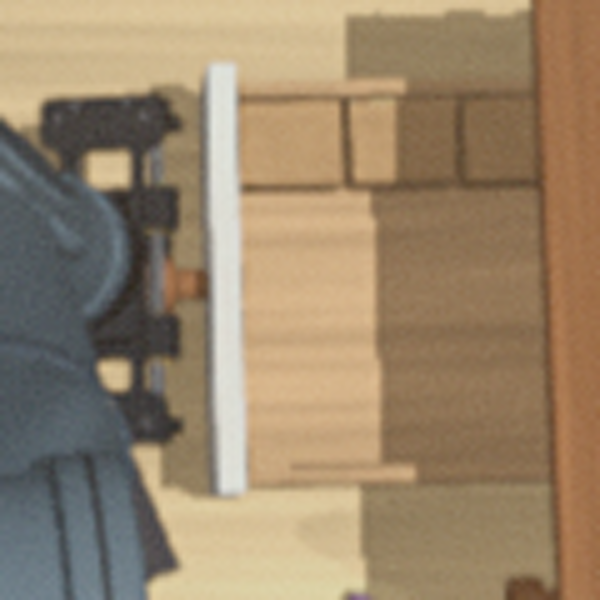

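Call:
servo_tool(steps=[0,-0.114,-0.039,0,0,-0.227,-0.077,0,0.005,-0.176,-0.228,0,0.01,-0.125,-0.38,0,0.01,-0.148,-0.557,-0.1,-0.02,-0.21,-0.747,-0.25,-0.06,-0.27,-0.937,-0.4,-0.1,-0.36,-0.98,-0.55,-0.13,-0.46,-1,-0.7,-0.2,-0.6,-1,-0.85,-0.25,-0.75,-1,-1])

```text
clock: 27.8
position: [0.4167, 0.1529, 0.2314]
ee_rot: [0.91, 0.381, -0.046, 0.158]
ft_force: [1.3, 0.4, -0.7]
grip_width: 0.0704
```

```bash
python3 - <<'E'
from h import *
to((.25,.4,.4),(.15,.6,.5))
snap('top','t8'); snap('side','s8')
E
```

```text
t 27.8 pos [0.4167 0.1529 0.2314] z [ 0.037 -0.322 -0.946] xyaw 43.9 q [-0.24  0.34 -0.5   1.99  0.48  1.1  -0.21] F [ 1.3  0.4 -0.7] w 0.0704
(0.25, 0.4, 0.4) -> [ 0.064 -0.954 -0.981]
(0.15, 0.6, 0.5) -> [ 0.244 -1.665 -1.631]
```

View pics/t8.png

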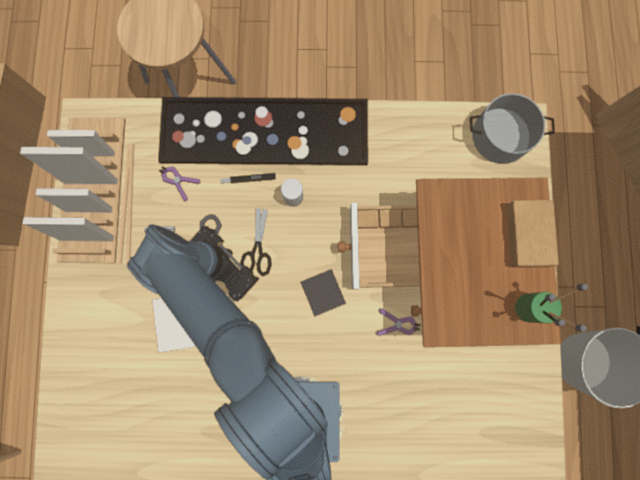

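View pics/s8.png

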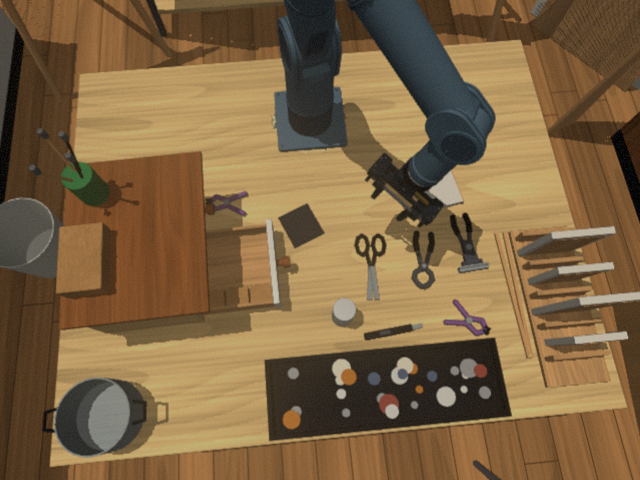

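Call:
servo_tool(steps=[0.01,-0.1,-0.12,-0.1,0.02,-0.2,-0.24,-0.2,0.03,-0.3,-0.36,-0.3,0.04,-0.4,-0.48,-0.4,0.04,-0.5,-0.6,-0.5,0.05,-0.61,-0.72,-0.6,0.05,-0.72,-0.84,-0.7,0.06,-0.84,-0.94,-0.8,0.06,-0.95,-1,-0.9,0.06,-0.95,-1,-1])

```text
clock: 28.9
position: [0.2484, 0.4028, 0.406]
ee_rot: [0.693, 0.702, -0.102, 0.126]
ft_force: [-0.1, 0.1, -0.9]
grip_width: 0.0701
```

```bash
python3 - <<'E'
from h import *
to((.15,.6,.5),(.1,.8,.6))
E
```

```text
t 28.9 pos [0.2484 0.4028 0.406 ] z [ 0.036 -0.318 -0.948] xyaw 90.4 q [-0.59  0.36 -0.82  1.57  0.35  1.64  0.14] F [-0.1  0.1 -0.9] w 0.0701
(0.15, 0.6, 0.5) -> [ 0.631 -0.367 -0.621]
(0.1, 0.8, 0.6) -> [ 1.263 -0.54  -1.261]
```

Call:
servo_tool(steps=[0.15,-0.06,-0.15,0,0.3,-0.12,-0.3,0,0.45,-0.18,-0.45,0,0.6,-0.24,-0.6,0,0.75,-0.3,-0.75,0,0.9,-0.3,-0.9,0,1,-0.3,-1,0,1,-0.3,-1,0])

```text
clock: 29.7
position: [0.196, 0.6044, 0.476]
ee_rot: [0.699, 0.695, -0.109, 0.127]
ft_force: [0.8, 0.5, -1.1]
grip_width: 0.0702
```

```bash
python3 - <<'E'
from h import *
to((.15,.6,.5),(.1,.8,.6))
E
```

```text
t 29.7 pos [0.196  0.6044 0.476 ] z [ 0.024 -0.33  -0.944] xyaw 89.4 q [-1.53  0.61  0.32  0.96 -0.06  1.91  0.32] F [ 0.8  0.5 -1.1] w 0.0702
(0.15, 0.6, 0.5) -> [-0.05  -0.181 -0.089]
(0.1, 0.8, 0.6) -> [ 0.572 -0.372 -0.735]
```

Call:
servo_tool(steps=[0.4,-0.1,-0.4,0,0.8,-0.2,-0.8,0,1,-0.2,-1,0,1,-0.2,-1,0,1,-0.2,-1,0,1,-0.2,-1,0])

```text
clock: 30.3
position: [0.1528, 0.6587, 0.6742]
ee_rot: [0.73, 0.681, 0.053, -0.031]
ft_force: [3.3, 0.5, 0.2]
grip_width: 0.0698
```

```bash
python3 - <<'E'
from h import *
to((.15,.6,.5),(.1,.8,.6))
E
```

```text
t 30.3 pos [0.1528 0.6587 0.6742] z [ 0.034  0.117 -0.992] xyaw 86.2 q [-1.71  0.53  0.74  0.67 -0.4   1.91  0.28] F [3.3 0.5 0.2] w 0.0698
(0.15, 0.6, 0.5) -> [-0.317 -0.013  0.664]
(0.1, 0.8, 0.6) -> [ 0.51  -0.258  0.354]
```

```bash
python3 - <<'E'
from h import *
s=load('top0')
for z in (.05,.1,.15): print(z,onz(s,[[113,241],[112,232],[111,207]],z).round(3).tolist())
s=load('side0')
for z in (.05,.1,.15): print(z,onz(s,[[520,256],[614,236],[520,240]],z).round(3).tolist())
to((.35,.5,.4),(.4656,.4165,.1),(.4656,.4165,.018))
E
```

```text
0.05 [[0.498, 0.54, 0.05], [0.524, 0.544, 0.05], [0.597, 0.552, 0.05]]
0.1 [[0.492, 0.52, 0.1], [0.517, 0.524, 0.1], [0.587, 0.532, 0.1]]
0.15 [[0.485, 0.5, 0.15], [0.509, 0.504, 0.15], [0.576, 0.511, 0.15]]
0.05 [[0.529, 0.544, 0.05], [0.496, 0.823, 0.05], [0.482, 0.555, 0.05]]
0.1 [[0.542, 0.519, 0.1], [0.51, 0.787, 0.1], [0.497, 0.53, 0.1]]
0.15 [[0.555, 0.495, 0.15], [0.524, 0.751, 0.15], [0.512, 0.505, 0.15]]
t 30.3 pos [0.1528 0.6587 0.6742] z [ 0.034  0.117 -0.992] xyaw 86.2 q [-1.71  0.53  0.74  0.67 -0.4   1.91  0.28] F [3.3 0.5 0.2] w 0.0698
(0.35, 0.5, 0.4) -> [-0.708  0.802  1.041]
(0.4656, 0.4165, 0.1) -> [-1.151  1.255  2.209]
(0.4656, 0.4165, 0.018) -> [-1.19   1.246  2.534]
```

Call:
servo_tool(steps=[-0.07,0.1,0.12,-0.05,-0.14,0.2,0.25,-0.1,-0.22,0.3,0.38,-0.17,-0.3,0.4,0.5,-0.17,-0.4,0.5,0.63,-0.17,-0.5,0.6,0.76,-0.17,-0.6,0.72,0.88,-0.17,-0.7,0.82,1,-0.17,-0.78,0.92,1,-0.17,-0.86,1,1,-0.17], claw=62)

```text
clock: 31.3
position: [0.4047, 0.4496, 0.412]
ee_rot: [0.688, 0.723, 0.059, -0.024]
ft_force: [0.5, -0.1, 0.9]
grip_width: 0.062
```

```bash
python3 - <<'E'
from h import *
to((.4656,.4165,.15),(.4656,.4165,.018))
E
```

```text
t 31.3 pos [0.4047 0.4496 0.412 ] z [ 0.047  0.118 -0.992] xyaw 93.0 q [-1.49  0.32  0.79  1.58 -0.3   1.22  0.97] F [ 0.5 -0.1  0.9] w 0.062
(0.4656, 0.4165, 0.15) -> [-0.265  0.182  1.035]
(0.4656, 0.4165, 0.018) -> [-0.326  0.154  1.559]
```

Call:
servo_tool(steps=[-0.04,0.03,0.12,0,-0.08,0.06,0.25,0,-0.12,0.09,0.4,0,-0.16,0.12,0.55,0,-0.2,0.15,0.7,0,-0.23,0.17,0.85,0,-0.26,0.18,0.96,-0.02,-0.265,0.18,1,-0.02,-0.265,0.18,1,-0.02])

```text
clock: 32.2
position: [0.4634, 0.4173, 0.1585]
ee_rot: [0.682, 0.729, 0.059, -0.023]
ft_force: [-0.0, -0.7, -0.3]
grip_width: 0.0623
```

```bash
python3 - <<'E'
from h import *
s=snap('wrist','w9')
to((.4656,.4165,.15),(.4656,.4165,.018))
E
```

```text
t 32.25 pos [0.4639 0.4182 0.1598] z [ 0.047  0.119 -0.992] xyaw 94.0 q [-1.21  0.62  0.6   1.81 -0.58  0.77  1.33] F [-0.4  0.4  1.2] w 0.062
(0.4656, 0.4165, 0.15) -> [-0.012  0.004  0.039]
(0.4656, 0.4165, 0.018) -> [-0.073 -0.025  0.562]
```

View pics/w9.png

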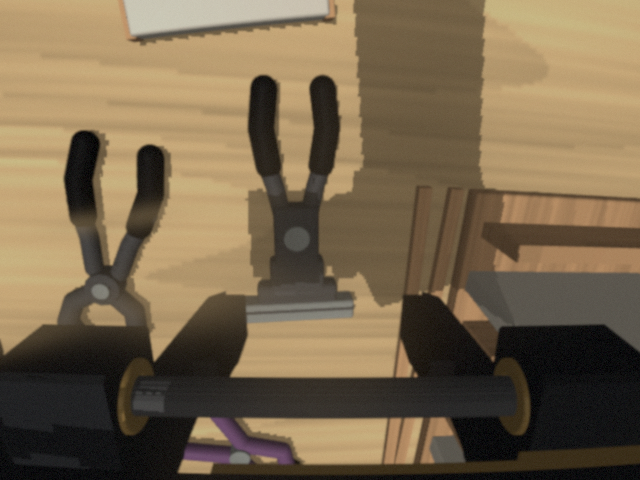

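```bash
python3 - <<'E'
from h import *
s=load('w9'); print('cam',ray(s,[[0,0]])[0].round(3)); P=onz(s,[[297,239],[277,245],[318,245],[263,82],[322,82],[246,304],[354,297],[295,205]],.018).round(4); print(P[:,:2].tolist())
E
```

```text
cam [0.379 0.397 0.289]
[[0.4778, 0.4156], [0.4827, 0.4016], [0.4819, 0.4309], [0.3746, 0.3892], [0.3721, 0.426], [0.5303, 0.3801], [0.5235, 0.4613], [0.453, 0.413]]
```

Call:
servo_tool(steps=[-0.02,-0.005,0.12,0,-0.04,-0.01,0.25,0,-0.055,-0.015,0.37,-0.01,-0.07,-0.02,0.47,-0.01,-0.078,-0.023,0.53,-0.01,-0.08,-0.025,0.555,-0.01,-0.08,-0.025,0.562,-0.01,-0.08,-0.025,0.562,-0.01])

```text
clock: 33.05
position: [0.4659, 0.4149, 0.0181]
ee_rot: [0.678, 0.732, 0.06, -0.023]
ft_force: [-0.2, -0.1, -0.0]
grip_width: 0.062
```

Call:
servo_tool(steps=[0,0,0,0,0,0,0,0,0,0,0,0,0,0,0,0,0,0,0,0], claw=20)

```text
clock: 33.55
position: [0.4653, 0.4141, 0.0171]
ee_rot: [0.679, 0.732, 0.059, -0.023]
ft_force: [-1.6, -0.7, 2.7]
grip_width: 0.033
```

```bash
python3 - <<'E'
from h import *
snap('wrist','w10')
to((.4656,.4165,.15))
E
```

```text
t 33.6 pos [0.4653 0.4142 0.0171] z [ 0.047  0.118 -0.992] xyaw 94.5 q [-1.08  0.82  0.42  1.84 -0.75  0.53  1.5 ] F [-1.1 -1.   3.3] w 0.0329
(0.4656, 0.4165, 0.15) -> [ 0.07   0.031 -0.526]
```

View pics/w10.png

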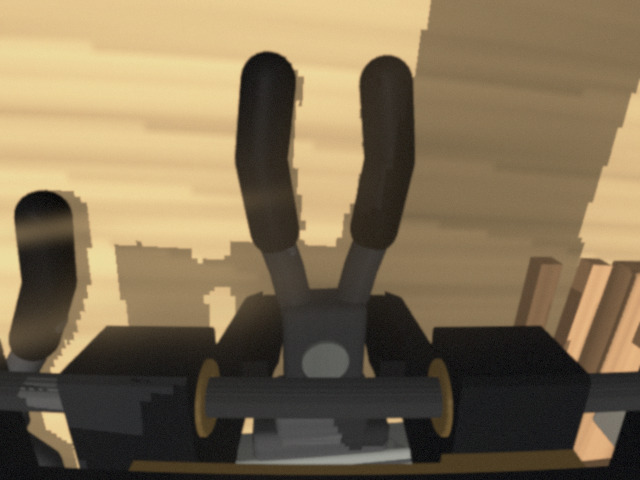

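Call:
servo_tool(steps=[0.005,0,-0.05,0,0.02,0.01,-0.15,0,0.03,0.01,-0.28,0,0,0,-0.4,0.05,-0.1,0,-0.52,0.15,-0.22,0,-0.64,0.27,-0.35,0,-0.75,0.4,-0.48,-0.02,-0.85,0.55,-0.61,-0.03,-0.93,0.7,-0.75,-0.04,-0.97,0.85,-0.88,-0.04,-1,1,-1,-0.04,-1,1])

```text
clock: 34.8
position: [0.4629, 0.1348, 0.2367]
ee_rot: [0.908, 0.415, 0.047, -0.044]
ft_force: [0.3, -0.4, -2.6]
grip_width: 0.0327
```

```bash
python3 - <<'E'
from h import *
snap('wrist','w11')
to((.4,-.1,.4),(.35,-.2,.45))
s=load('t8')
print(onz(s,[[380,228]],.064).round(4),onz(s,[[380,283.6]],.075).round(4))
E
```

```text
t 34.85 pos [0.4629 0.1295 0.2361] z [ 0.048  0.116 -0.992] xyaw 48.8 q [-1.11  0.34  0.98  2.08 -0.52  0.86  1.04] F [-0.2 -5.  -3.5] w 0.0328
(0.4, -0.1, 0.4) -> [-0.772  0.385 -0.769]
(0.35, -0.2, 0.45) -> [-1.178  0.487 -1.024]
[[ 0.5414 -0.2182  0.064 ]] [[ 0.3841 -0.2158  0.075 ]]
```

View pics/w11.png

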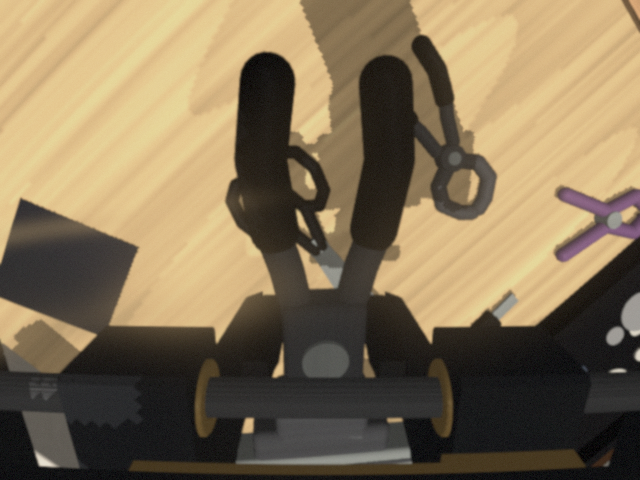

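Call:
servo_tool(steps=[-0.08,0.04,-0.1,0.1,-0.17,0.08,-0.2,0.2,-0.26,0.12,-0.3,0.3,-0.35,0.16,-0.4,0.4,-0.44,0.2,-0.5,0.5,-0.53,0.24,-0.6,0.6,-0.62,0.28,-0.7,0.7,-0.71,0.32,-0.8,0.8,-0.8,0.36,-0.9,0.9,-0.9,0.4,-1,1,-1,0.44,-1,1,-1,0.46,-1,1])

```text
clock: 36.05
position: [0.3747, -0.1597, 0.4486]
ee_rot: [0.997, 0.034, 0.026, -0.059]
ft_force: [-0.5, 0.1, -3.1]
grip_width: 0.0327
```

```bash
python3 - <<'E'
from h import *
to((.1,-.42,.55),(.0,-.5,.65))
E
```

```text
t 36.05 pos [ 0.3747 -0.1597  0.4486] z [ 0.047  0.12  -0.992] xyaw 3.8 q [-0.91 -0.32  1.06  1.87  0.16  1.4   0.17] F [-0.5  0.1 -3.1] w 0.0327
(0.1, -0.42, 0.55) -> [-1.14   0.906 -0.579]
(0.0, -0.5, 0.65) -> [-1.538  1.148 -1.033]
```

Call:
servo_tool(steps=[-0.1,0.12,-0.05,0,-0.2,0.24,-0.1,0,-0.31,0.36,-0.15,0,-0.43,0.48,-0.2,0,-0.55,0.6,-0.26,0,-0.67,0.7,-0.32,0,-0.79,0.8,-0.38,0,-0.9,0.88,-0.44,0,-1,0.95,-0.5,0])

```text
clock: 36.95
position: [0.1368, -0.4104, 0.5335]
ee_rot: [0.998, 0.039, 0.027, -0.052]
ft_force: [0.7, -0.5, -2.5]
grip_width: 0.0324
```

```bash
python3 - <<'E'
from h import *
to((.0,-.5,.65))
E
```

```text
t 36.95 pos [ 0.1368 -0.4104  0.5335] z [ 0.049  0.106 -0.993] xyaw 4.3 q [-0.42 -0.37  1.26  1.6   0.25  1.7   0.92] F [ 0.7 -0.5 -2.5] w 0.0324
(0.0, -0.5, 0.65) -> [-0.545  0.264 -0.528]
```

Call:
servo_tool(steps=[-0.15,0.12,-0.12,0,-0.3,0.24,-0.25,0,-0.45,0.36,-0.4,0,-0.58,0.46,-0.55,0,-0.65,0.5,-0.7,0,-0.7,0.5,-0.85,0])

```text
clock: 37.55
position: [-0.0008, -0.4419, 0.6324]
ee_rot: [0.999, 0.037, 0.031, -0.026]
ft_force: [0.5, 0.9, -2.0]
grip_width: 0.0326
```

```bash
python3 - <<'E'
from h import *
to((.0,-.5,.65))
E
```

```text
t 37.55 pos [-0.0008 -0.4419  0.6324] z [ 0.06   0.054 -0.997] xyaw 4.1 q [-0.2  -0.37  1.26  1.36  0.29  1.91  1.2 ] F [ 0.5  0.9 -2. ] w 0.0326
(0.0, -0.5, 0.65) -> [-0.009  0.228 -0.083]
```

Call:
servo_tool(steps=[-0.06,0.1,-0.2,0,-0.12,0.2,-0.4,0,-0.2,0.3,-0.6,0,-0.3,0.4,-0.8,0,-0.4,0.5,-1,0,-0.4,0.5,-1,0])

```text
clock: 38.15
position: [-0.0219, -0.4351, 0.6952]
ee_rot: [0.999, 0.034, 0.015, 0.014]
ft_force: [0.8, 1.1, -2.5]
grip_width: 0.0325
```

```bash
python3 - <<'E'
from h import *
to((.0,-.5,.65))
E
```

```text
t 38.15 pos [-0.0219 -0.4351  0.6952] z [ 0.031 -0.027 -0.999] xyaw 3.9 q [ 0.61 -0.04  0.9   1.23 -0.    1.91  1.58] F [ 0.8  1.1 -2.5] w 0.0325
(0.0, -0.5, 0.65) -> [0.065 0.259 0.19 ]
```

Lean has passed vertical; continue.

Call:
servo_tool(steps=[-0.1,0.2,-0.25,0,-0.2,0.35,-0.5,0,-0.3,0.5,-0.75,0,-0.4,0.6,-1,0,-0.4,0.6,-1,0,-0.4,0.6,-1,0])

```text
clock: 38.75
position: [-0.0742, -0.5127, 0.7136]
ee_rot: [0.998, 0.034, 0.012, 0.044]
ft_force: [0.3, -0.1, -2.5]
grip_width: 0.0329
```

```bash
python3 - <<'E'
from h import *
to((.0,-.5,.65))
E
```

```text
t 38.75 pos [-0.0742 -0.5127  0.7136] z [ 0.027 -0.086 -0.996] xyaw 3.9 q [ 1.4   0.16  0.33  1.   -0.1   1.91  1.75] F [ 0.3 -0.1 -2.5] w 0.0329
(0.0, -0.5, 0.65) -> [ 0.294 -0.053  0.257]
```

Call:
servo_tool(steps=[-0.05,0.15,-0.3,0,-0.1,0.3,-0.6,0,-0.15,0.4,-0.9,0,-0.15,0.5,-1,0,-0.15,0.5,-1,0,-0.15,0.5,-1,0])

```text
clock: 39.35
position: [-0.0888, -0.5518, 0.7346]
ee_rot: [0.997, 0.034, 0.007, 0.075]
ft_force: [0.6, -0.1, -3.1]
grip_width: 0.0328
```

```bash
python3 - <<'E'
from h import *
to((.0,-.5,.65))
E
```

```text
t 39.35 pos [-0.0888 -0.5518  0.7346] z [ 0.018 -0.149 -0.989] xyaw 3.9 q [ 1.49  0.23  0.26  0.86 -0.11  1.91  1.77] F [ 0.6 -0.1 -3.1] w 0.0328
(0.0, -0.5, 0.65) -> [ 0.366 -0.232  0.31 ]
```

Call:
servo_tool(steps=[-0.05,0.15,-0.3,0,-0.1,0.3,-0.6,0,-0.15,0.4,-0.9,0,-0.15,0.5,-1,0,-0.15,0.5,-1,0,-0.15,0.5,-1,0,-0.15,0.6,-1,0,-0.15,0.7,-1,0])

```text
clock: 40.15
position: [-0.1007, -0.5836, 0.7552]
ee_rot: [0.994, 0.033, 0.001, 0.106]
ft_force: [-0.0, 0.1, -2.8]
grip_width: 0.0324
```

```bash
python3 - <<'E'
from h import *
to((.12,-.48,.5),(.4,-.2,.4))
E
```

```text
t 40.15 pos [-0.1007 -0.5836  0.7552] z [ 0.009 -0.211 -0.977] xyaw 3.8 q [ 1.55  0.29  0.23  0.74 -0.12  1.91  1.78] F [-0.   0.1 -2.8] w 0.0324
(0.12, -0.48, 0.5) -> [ 0.913 -0.563  0.918]
(0.4, -0.2, 0.4) -> [ 2.106 -1.667  1.082]
```

Call:
servo_tool(steps=[-0.05,0.2,-0.4,0,-0.1,0.4,-0.8,0,-0.12,0.5,-1,0,-0.12,0.6,-1,0,-0.12,0.6,-1,0])

```text
clock: 40.65
position: [-0.1032, -0.594, 0.7801]
ee_rot: [0.99, 0.032, -0.004, 0.136]
ft_force: [0.0, -0.1, -2.7]
grip_width: 0.0324
```

```bash
python3 - <<'E'
from h import *
to((.12,-.48,.55),(.4,-.2,.4))
E
```

```text
t 40.65 pos [-0.1032 -0.594   0.7801] z [-0.    -0.269 -0.963] xyaw 3.6 q [ 1.56  0.31  0.24  0.67 -0.14  1.91  1.78] F [ 0.  -0.1 -2.7] w 0.0324
(0.12, -0.48, 0.55) -> [ 0.936 -0.627  0.764]
(0.4, -0.2, 0.4) -> [ 2.134 -1.792  1.04 ]
```

Call:
servo_tool(steps=[0.1,-0.07,0.08,0,0.2,-0.13,0.16,0,0.31,-0.2,0.25,0,0.42,-0.27,0.34,0,0.53,-0.34,0.43,0,0.64,-0.42,0.52,0.02,0.75,-0.5,0.61,0.04,0.85,-0.57,0.69,0.06,0.94,-0.63,0.76,0.06])

```text
clock: 41.55
position: [0.1221, -0.4776, 0.5489]
ee_rot: [0.991, 0.009, -0.002, 0.135]
ft_force: [0.6, -0.5, -2.4]
grip_width: 0.0326
```

```bash
python3 - <<'E'
from h import *
to((.36,-.26,.45))
E
```

```text
t 41.55 pos [ 0.1221 -0.4776  0.5489] z [-0.001 -0.268 -0.963] xyaw 1.0 q [ 1.19 -0.07 -0.03  1.64  0.11  1.33  1.17] F [ 0.6 -0.5 -2.4] w 0.0326
(0.36, -0.26, 0.45) -> [ 0.969 -0.927  0.148]
```

Call:
servo_tool(steps=[0.1,-0.09,0.01,0,0.21,-0.19,0.03,0,0.33,-0.3,0.05,0,0.45,-0.42,0.07,0,0.57,-0.54,0.09,0,0.69,-0.66,0.11,0,0.8,-0.78,0.13,0,0.9,-0.87,0.15,0,0.97,-0.93,0.15,0])

```text
clock: 42.45
position: [0.3602, -0.2587, 0.4493]
ee_rot: [0.991, 0.01, -0.002, 0.135]
ft_force: [-0.1, -0.1, -2.8]
grip_width: 0.0323
```

```bash
python3 - <<'E'
from h import *
to((.463,-.19,.32),(.463,-.19,.16),(.463,-.2625,.16))
E
```

```text
t 42.45 pos [ 0.3602 -0.2587  0.4493] z [-0.001 -0.268 -0.963] xyaw 1.1 q [ 0.89 -0.06 -0.52  1.84  0.24  1.26  0.33] F [-0.1 -0.1 -2.8] w 0.0323
(0.463, -0.19, 0.32) -> [ 0.42  -0.395  0.424]
(0.463, -0.19, 0.16) -> [ 0.424 -0.567  1.041]
(0.463, -0.2625, 0.16) -> [ 0.418 -0.287  1.119]
```

Call:
servo_tool(steps=[0.08,-0.1,0,0,0.18,-0.2,0,0,0.28,-0.3,0.05,0,0.36,-0.38,0.15,0,0.42,-0.43,0.28,0,0.42,-0.47,0.42,0,0.42,-0.51,0.56,0,0.42,-0.55,0.7,0,0.42,-0.58,0.82,0,0.42,-0.59,0.87,0])

```text
clock: 43.45
position: [0.4596, -0.1756, 0.1981]
ee_rot: [0.991, 0.009, -0.004, 0.135]
ft_force: [-0.6, 0.8, -2.8]
grip_width: 0.0324
```

```bash
python3 - <<'E'
from h import *
snap('top','t12');snap('side','s12')
to((.463,-.175,.148),(.463,-.2625,.148),(.463,-.2625,.06))
E
```

```text
t 43.55 pos [ 0.4604 -0.1759  0.1997] z [-0.003 -0.269 -0.963] xyaw 1.0 q [ 0.61  0.39 -0.61  2.03  0.65  0.9  -0.39] F [-0.2  0.3 -3.5] w 0.033
(0.463, -0.175, 0.148) -> [ 0.012 -0.059  0.198]
(0.463, -0.2625, 0.148) -> [0.006 0.278 0.292]
(0.463, -0.2625, 0.06) -> [0.009 0.184 0.631]
```

View pics/t12.png

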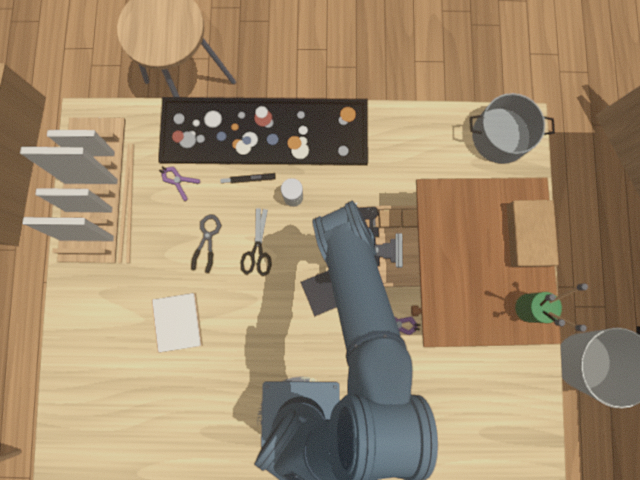

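View pics/s12.png

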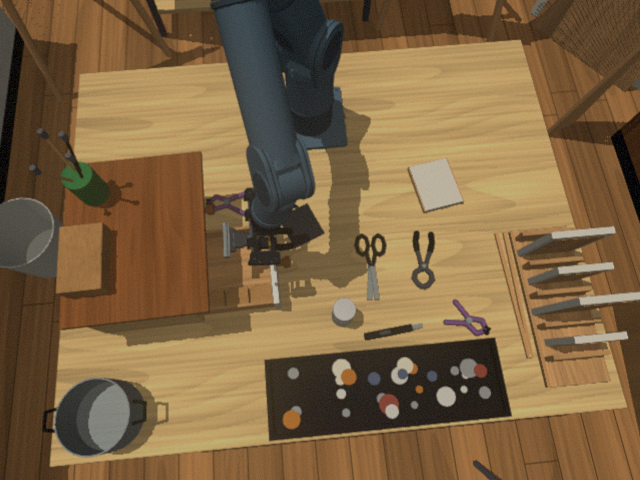

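Call:
servo_tool(steps=[0.01,-0.03,0.1,0,0.012,-0.06,0.2,0,0.01,0.02,0.222,0,0.009,0.1,0.245,0,0.008,0.18,0.267,0,0.007,0.24,0.284,0,0.006,0.28,0.295,0,0.007,0.25,0.4,0,0.008,0.225,0.49,0,0.008,0.21,0.54,0,0.008,0.205,0.56,0])

```text
clock: 44.65
position: [0.4644, -0.2628, 0.0798]
ee_rot: [0.991, 0.009, -0.002, 0.136]
ft_force: [0.2, 0.0, -2.4]
grip_width: 0.0325
```

```bash
python3 - <<'E'
from h import *
snap('top','t13');snap('wrist','w13')
to((.463,-.2625,.075),(.463,-.2625,.047))
E
```

```text
t 44.75 pos [ 0.4647 -0.263   0.0804] z [-0.    -0.27  -0.963] xyaw 1.0 q [ 0.63  0.62 -0.45  2.03  0.9   0.68 -0.47] F [ 0.   0.5 -3.3] w 0.0327
(0.463, -0.2625, 0.075) -> [-0.007 -0.008  0.02 ]
(0.463, -0.2625, 0.047) -> [-0.006 -0.038  0.128]
```

View pics/w13.png

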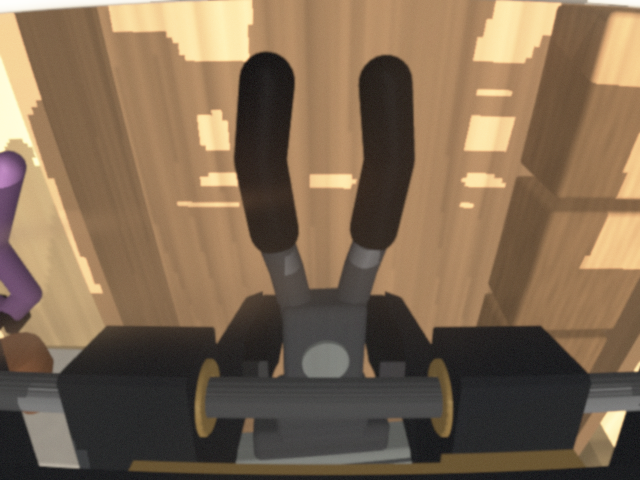

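Call:
servo_tool(steps=[-0.003,-0.01,0.03,0,-0.005,-0.018,0.06,0,-0.005,-0.025,0.08,0,-0.005,-0.03,0.1,0])

```text
clock: 45.15
position: [0.4629, -0.2631, 0.0539]
ee_rot: [0.991, 0.009, -0.001, 0.136]
ft_force: [0.2, -1.2, -0.9]
grip_width: 0.0327
```

```bash
python3 - <<'E'
from h import *
snap('wrist','w14')
to((.463,-.2625,.047))
E
```

```text
t 45.2 pos [ 0.4626 -0.2628  0.0531] z [-0.001 -0.27  -0.963] xyaw 1.0 q [ 0.6   0.66 -0.41  2.04  0.96  0.64 -0.53] F [ 1.  -0.1 -2.4] w 0.0326
(0.463, -0.2625, 0.047) -> [ 0.002 -0.008  0.023]
```

View pics/w14.png

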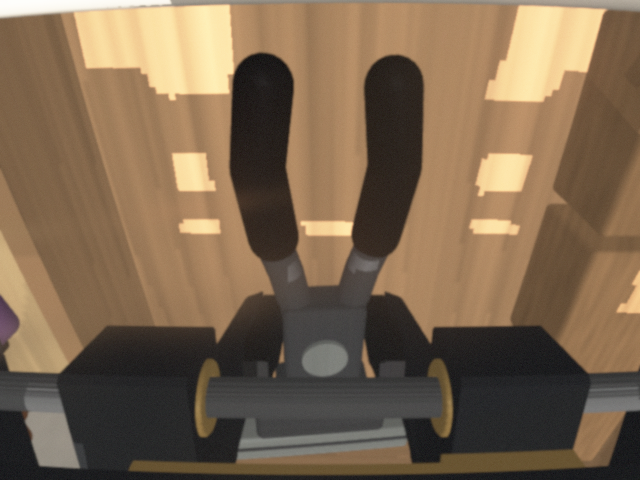

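Call:
servo_tool(steps=[0.002,-0.004,0.012,0,0.002,-0.008,0.022,0,0.002,-0.01,0.03,0,0.002,-0.01,0.03,0])

```text
clock: 45.6
position: [0.462, -0.2632, 0.047]
ee_rot: [0.99, 0.008, -0.003, 0.137]
ft_force: [-6.8, 0.6, 12.3]
grip_width: 0.0322
```

```bash
python3 - <<'E'
from h import *
snap('wrist','w15')
to((.463,-.2625,.047))
E
```

```text
t 45.65 pos [ 0.462  -0.2632  0.047 ] z [-0.003 -0.272 -0.962] xyaw 0.9 q [ 0.59  0.67 -0.4   2.04  0.98  0.63 -0.55] F [-6.3 -0.2 13.2] w 0.0325
(0.463, -0.2625, 0.047) -> [ 0.004 -0.003 -0.001]
```

View pics/w15.png

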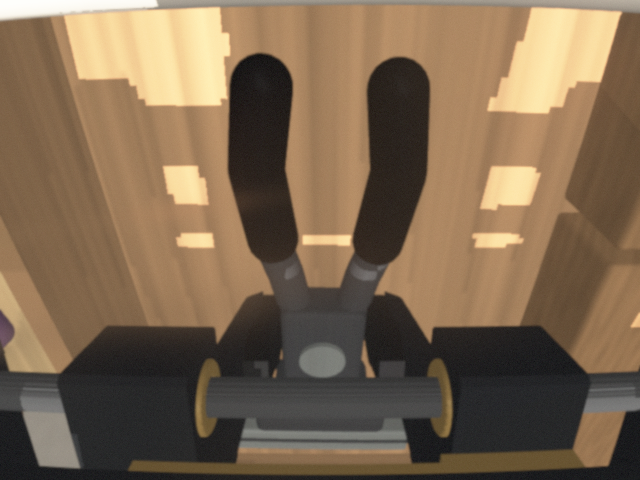

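Call:
servo_tool(steps=[0,0,0,0,0,0,0,0,0,0,0,0,0,0,0,0], claw=56)

```text
clock: 46.05
position: [0.4636, -0.2621, 0.0462]
ee_rot: [0.991, 0.009, -0.001, 0.136]
ft_force: [0.7, -0.5, -0.4]
grip_width: 0.0561
```

```bash
python3 - <<'E'
from h import *
snap('wrist','w16')
to((.463,-.24,.13),(.463,-.1,.16))
E
```

```text
t 46.1 pos [ 0.4636 -0.2621  0.0461] z [-0.    -0.27  -0.963] xyaw 1.0 q [ 0.59  0.68 -0.4   2.04  0.98  0.63 -0.55] F [ 0.   0.  -0.8] w 0.0559
(0.463, -0.24, 0.13) -> [-0.002  0.005 -0.347]
(0.463, -0.1, 0.16) -> [ 0.007 -0.502 -0.613]
```

View pics/w16.png

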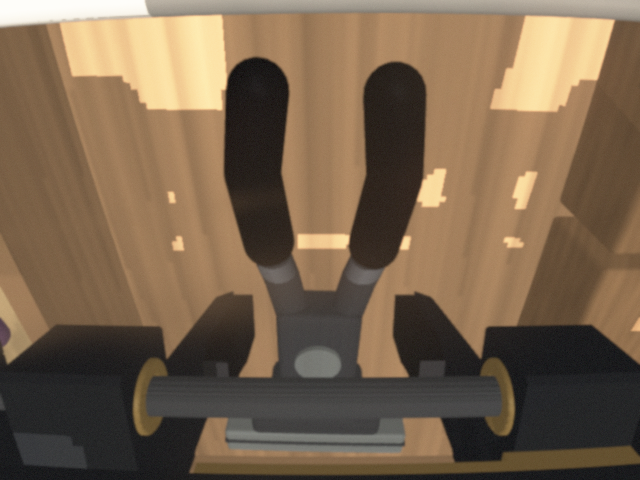

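Call:
servo_tool(steps=[0,0,-0.08,0,0,0,-0.18,0,0,0,-0.3,0,0,0,-0.42,0,0.02,-0.1,-0.48,0,0.05,-0.25,-0.54,0,0.08,-0.4,-0.59,0,0.1,-0.55,-0.64,0,0.11,-0.7,-0.69,0,0.11,-0.78,-0.72,0])

```text
clock: 47.1
position: [0.4878, -0.0216, 0.167]
ee_rot: [0.991, 0.011, -0.001, 0.135]
ft_force: [0.0, -0.1, 0.3]
grip_width: 0.0563
```

```bash
python3 - <<'E'
from h import *
snap('wrist','w17'); s=snap('top','t17')
a=s['color'][:,:,::-1]; cv2.imwrite('pics/c17.png',cv2.resize(a[190:310,310:430],(600,600),interpolation=cv2.INTER_CUBIC))
to((.488,-.04,.13),(.488,-.03,.06))
E
```

```text
t 47.2 pos [ 0.4879 -0.0215  0.167 ] z [ 0.002 -0.268 -0.964] xyaw 1.3 q [ 0.3   0.49 -0.64  2.    0.69  0.95 -0.74] F [ 0.2 -0.   0.4] w 0.0558
(0.488, -0.04, 0.13) -> [-0.001  0.032  0.163]
(0.488, -0.03, 0.06) -> [ 0.001 -0.082  0.422]
```

View pics/w17.png

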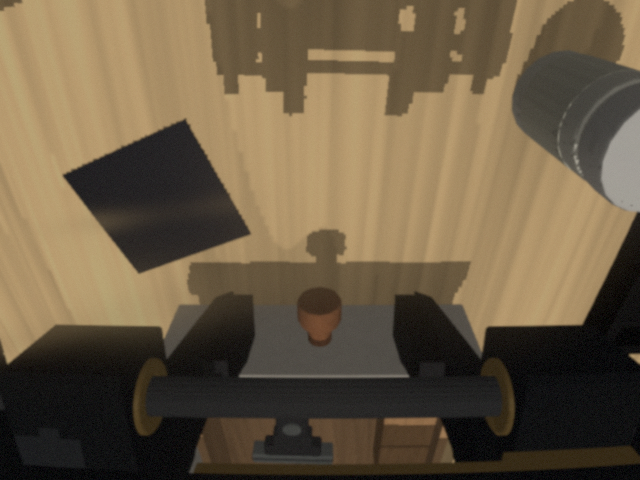

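View pics/c17.png

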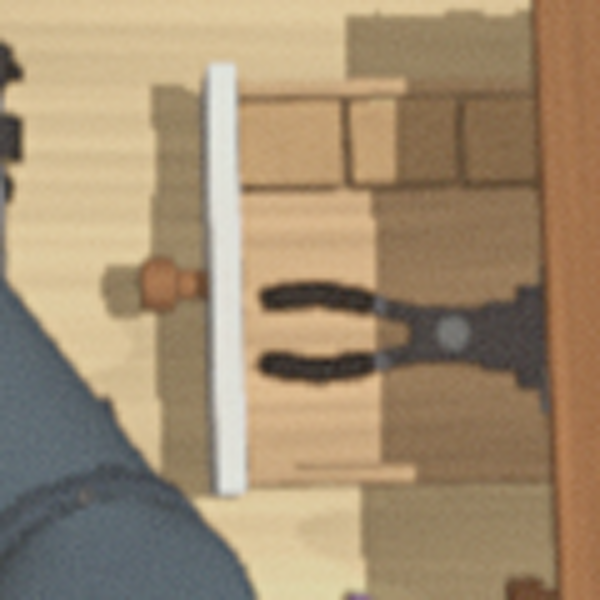

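Call:
servo_tool(steps=[0,-0.01,0.1,0,0,-0.02,0.22,0,0,-0.03,0.34,0,0,-0.041,0.422,0,0,-0.041,0.422,0], claw=0)

```text
clock: 47.7
position: [0.4851, -0.0462, 0.0602]
ee_rot: [0.991, 0.008, -0.004, 0.137]
ft_force: [0.3, -0.6, 0.1]
grip_width: 0.0181
```

```bash
python3 - <<'E'
from h import *
s=load('t17'); P=onz(s,[[310+455/5,190+333/5]],.048)[0]; C=np.array([.463,-.2525]); d=P[:2]-C; print('pivot floor x,y',-(d@[-.0205,.9998]),d@[.9998,.0205])
to((.4885,-.04,.0626),(.4905,-.14,.0626),(.4935,-.285,.0626))
E
```

```text
pivot floor x,y 0.026710280174569365 -0.0009362025409855347
t 47.7 pos [ 0.4851 -0.0462  0.0602] z [-0.006 -0.271 -0.963] xyaw 0.9 q [ 0.24  0.67 -0.52  2.05  0.89  0.78 -0.91] F [ 0.3 -0.6  0.1] w 0.0181
(0.4885, -0.04, 0.0626) -> [ 0.014 -0.021 -0.016]
(0.4905, -0.14, 0.0626) -> [0.016 0.364 0.092]
(0.4935, -0.285, 0.0626) -> [0.019 0.922 0.249]
```

Call:
servo_tool(steps=[0.012,0.06,0.008,0,0.013,0.11,0.02,0,0.014,0.15,0.032,0,0.014,0.2,0.046,0,0.015,0.26,0.063,0,0.015,0.33,0.082,0,0.016,0.4,0.102,0,0.016,0.47,0.122,0,0.017,0.54,0.142,0,0.017,0.61,0.161,0,0.018,0.67,0.178,0,0.018,0.73,0.195,0])

```text
clock: 48.9
position: [0.4954, -0.234, 0.065]
ee_rot: [0.991, 0.009, -0.001, 0.136]
ft_force: [1.6, 3.3, 2.3]
grip_width: 0.0004
```

```bash
python3 - <<'E'
from h import *
snap('wrist','w18'); s=snap('top','t18')
a=s['color'][:,:,::-1]; cv2.imwrite('pics/c18.png',cv2.resize(a[190:310,310:430],(600,600),interpolation=cv2.INTER_CUBIC))
to((.4935,-.27,.0626),(.4935,-.285,.0626))
E
```

```text
t 49.0 pos [ 0.4941 -0.2365  0.0649] z [-0.002 -0.272 -0.962] xyaw 0.7 q [ 0.56  0.67 -0.45  1.98  0.92  0.71 -0.55] F [-0.4  0.7 -0. ] w 0.0002
(0.4935, -0.27, 0.0626) -> [-0.004  0.126  0.045]
(0.4935, -0.285, 0.0626) -> [-0.005  0.184  0.062]
```

View pics/w18.png

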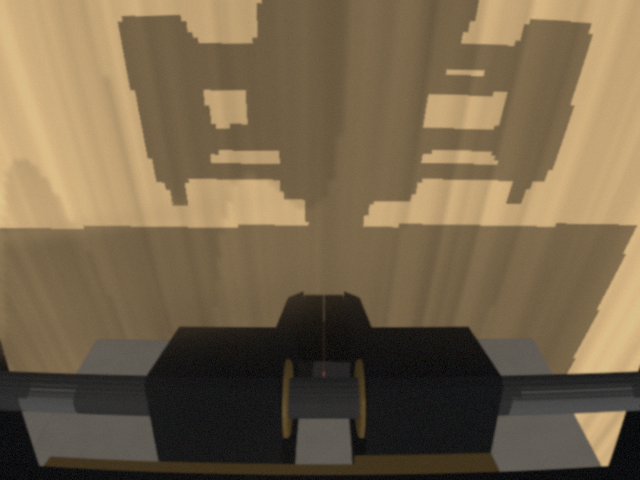

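View pics/c18.png

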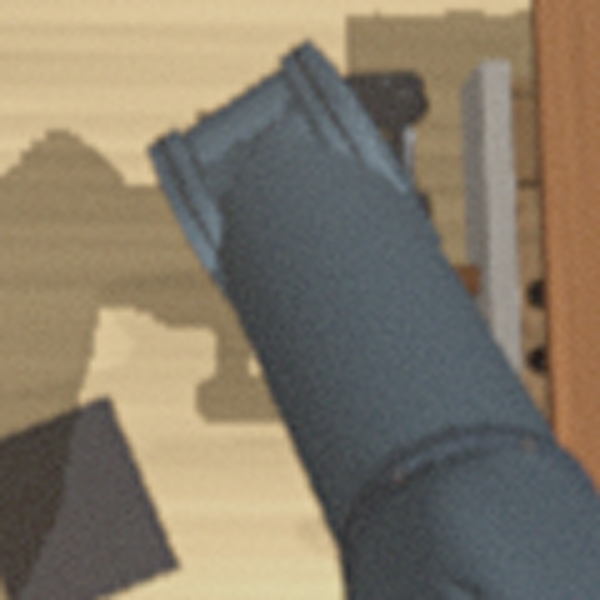

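Call:
servo_tool(steps=[-0.001,0.03,0.012,0,-0.002,0.06,0.022,0,-0.003,0.09,0.031,0,-0.003,0.115,0.039,0,-0.004,0.135,0.045,0,-0.004,0.15,0.05,0])

```text
clock: 49.6
position: [0.4948, -0.2728, 0.0628]
ee_rot: [0.991, 0.009, -0.001, 0.136]
ft_force: [0.8, 2.7, 1.6]
grip_width: 0.0004
```

```bash
python3 - <<'E'
from h import *
s=snap('top','t19'); snap('wrist','w19')
a=s['color'][:,:,::-1]; cv2.imwrite('pics/c19.png',cv2.resize(a[190:310,310:430],(600,600),interpolation=cv2.INTER_CUBIC))
to((.4935,-.285,.0626))
print(onz(load('t18'),[[310+465/5,190+90/5]],.096))
E
```

```text
t 49.7 pos [ 0.4941 -0.2734  0.0627] z [-0.001 -0.271 -0.963] xyaw 0.9 q [ 0.62  0.69 -0.44  1.95  0.92  0.7  -0.47] F [ 0.3 -1.2  0.3] w 0.0007
(0.4935, -0.285, 0.0626) -> [-0.003  0.044  0.013]
[[ 0.59309637 -0.27870428  0.096     ]]
```

View pics/c19.png

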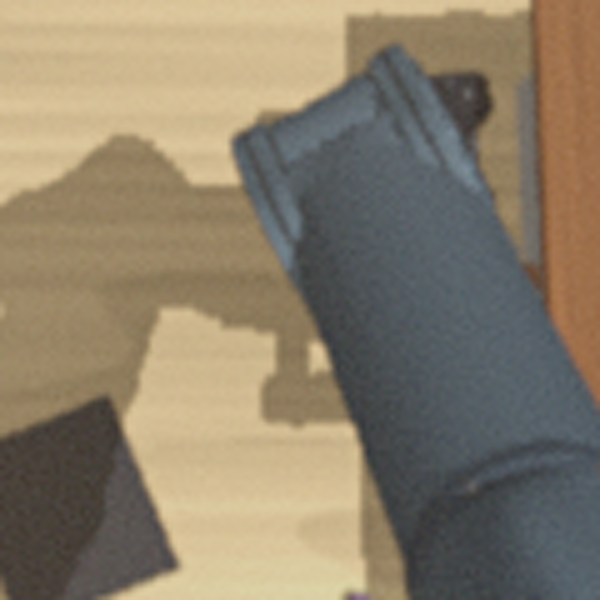

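Call:
servo_tool(steps=[-0.001,0.015,0.005,0,-0.001,0.03,0.009,0,-0.002,0.045,0.014,0,-0.002,0.058,0.018,0,-0.002,0.068,0.021,0,-0.002,0.068,0.021,0])

```text
clock: 50.3
position: [0.4946, -0.2878, 0.0622]
ee_rot: [0.991, 0.01, -0.001, 0.135]
ft_force: [-1.8, 8.9, 7.0]
grip_width: 0.0003
```

```bash
python3 - <<'E'
from h import *
s=snap('top','t20'); snap('side','s20')
a=s['color'][:,:,::-1]; cv2.imwrite('pics/c20.png',cv2.resize(a[190:310,310:430],(600,600),interpolation=cv2.INTER_CUBIC))
to((.4935,-.295,.0626))
E
```

```text
t 50.4 pos [ 0.4946 -0.2878  0.0622] z [ 0.    -0.267 -0.964] xyaw 1.1 q [ 0.65  0.69 -0.44  1.94  0.92  0.7  -0.44] F [-2.7  9.   6.3] w 0.0008
(0.4935, -0.295, 0.0626) -> [-0.005  0.028  0.006]
```

View pics/c20.png

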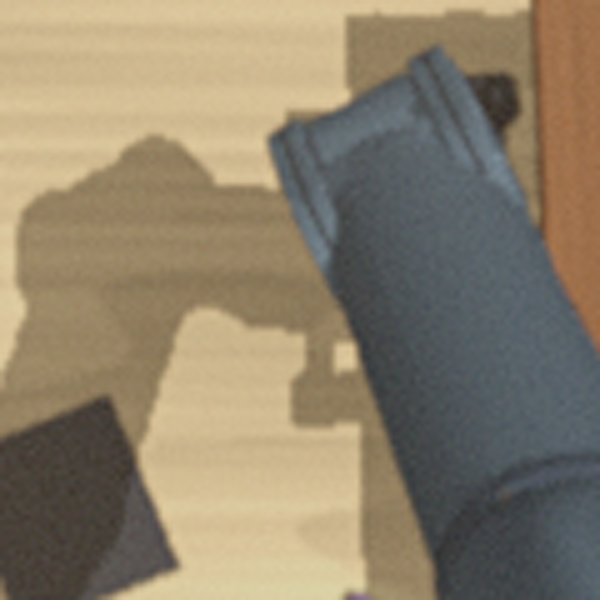

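View pics/s20.png

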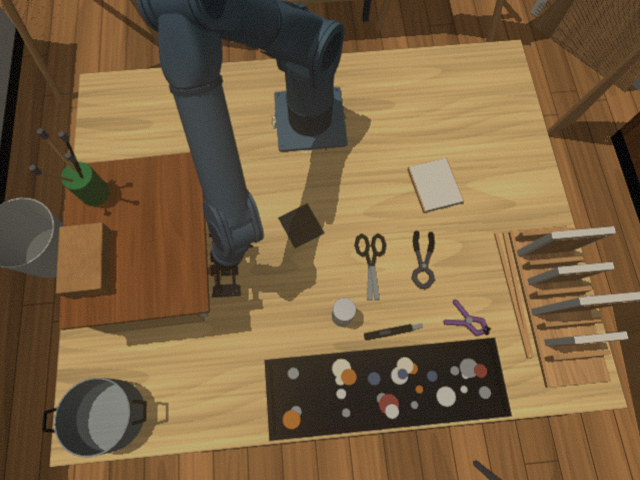

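Call:
servo_tool(steps=[0,-0.05,-0.015,0,0,-0.12,-0.04,0,0,-0.22,-0.07,0,0,-0.34,-0.12,0,0,-0.4,-0.25,0,0,-0.4,-0.4,0,0,-0.4,-0.5,0,0,-0.4,-0.5,0])

```text
clock: 51.2
position: [0.4946, -0.1595, 0.1586]
ee_rot: [0.991, 0.009, 0.001, 0.137]
ft_force: [0.0, -0.7, -0.2]
grip_width: 0.0007
```

```bash
python3 - <<'E'
from h import *
s=snap('wrist','w21'); t=snap('top','t21'); snap('side','s21')
a=t['color'][:,:,::-1]; cv2.imwrite('pics/c21.png',cv2.resize(a[200:340,340:440],(600,840)[:2],interpolation=cv2.INTER_CUBIC)[:600])
to((.494,-.2878,.0622),(.494,-.23,.0626))
E
```

```text
t 51.35 pos [ 0.4919 -0.161   0.155 ] z [-0.002 -0.271 -0.963] xyaw 0.9 q [ 0.52  0.5  -0.58  1.99  0.74  0.87 -0.51] F [ 0.4 -0.4  0.7] w 0.0004
(0.494, -0.2878, 0.0622) -> [0.003 0.388 0.495]
(0.494, -0.23, 0.0626) -> [0.006 0.166 0.43 ]
```

View pics/w21.png

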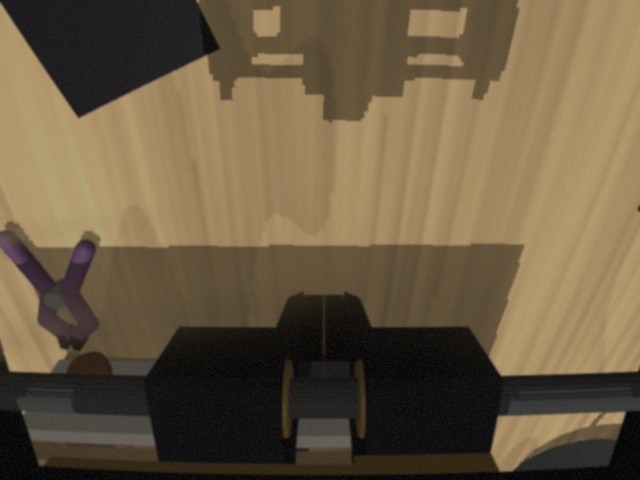

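View pics/c21.png

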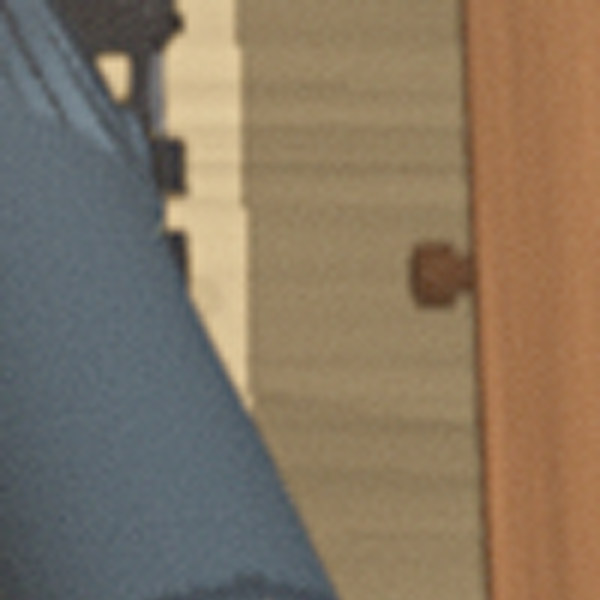

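```bash
python3 - <<'E'
from h import *
a=load('s21')['color'][:,:,::-1]; b=load('side0')['color'][:,:,::-1]
A=np.hstack([cv2.resize(x[180:300,190:260],(350,600),interpolation=cv2.INTER_CUBIC) for x in (b,a)])
cv2.imwrite('pics/c22.png',A)
print(onz(load('t21'),[[340+410/6,200+273/6]],.06),onz(load('top0'),[[330+237/3.2,170+242/3.2],[330+261/3.2,170+450/3.2]],.06))
E
```

```text
[[ 0.49295456 -0.29841104  0.06      ]] [[ 0.49247606 -0.28631315  0.06      ]
 [ 0.31088478 -0.30489795  0.06      ]]
```

View pics/c22.png

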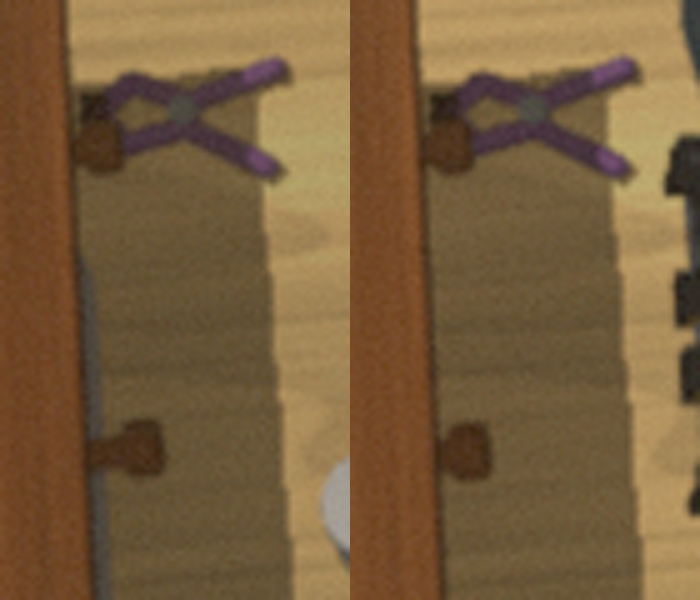

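```bash
python3 - <<'E'
from h import *
to((.494,-.23,.055),(.494,-.28,.055),(.494,-.294,.055)); print(sensors.get_obs()['ft_torque'])
E
```

```text
t 51.35 pos [ 0.4919 -0.161   0.155 ] z [-0.002 -0.271 -0.963] xyaw 0.9 q [ 0.52  0.5  -0.58  1.99  0.74  0.87 -0.51] F [ 0.4 -0.4  0.7] w 0.0004
(0.494, -0.23, 0.055) -> [0.006 0.158 0.46 ]
(0.494, -0.28, 0.055) -> [0.003 0.35  0.514]
(0.494, -0.294, 0.055) -> [0.002 0.404 0.529]
[0.18761769 0.07532937 0.02650183]
```

Call:
servo_tool(steps=[0,0,0.12,0,0.003,0,0.25,0,0.005,0.05,0.38,0,0.006,0.158,0.46,0,0.005,0.23,0.48,0,0.004,0.29,0.497,0,0.003,0.34,0.511,0,0.003,0.36,0.517,0,0.003,0.375,0.521,0,0.003,0.385,0.524,0])

```text
clock: 52.35
position: [0.4951, -0.2876, 0.0553]
ee_rot: [0.991, 0.009, -0.001, 0.136]
ft_force: [-0.4, 3.2, 0.0]
grip_width: 0.0004
```

```bash
python3 - <<'E'
from h import *
to((.494,-.294,.055)); print(sensors.get_obs()['ft_torque'])
E
```

```text
t 52.35 pos [ 0.4951 -0.2876  0.0553] z [-0.    -0.269 -0.963] xyaw 1.0 q [ 0.64  0.71 -0.44  1.94  0.93  0.69 -0.45] F [-0.4  3.2  0. ] w 0.0004
(0.494, -0.294, 0.055) -> [-0.005  0.024  0.008]
[ 0.80199543  0.23343899 -0.06673107]
```

Call:
servo_tool(steps=[-0.002,0.006,0.002,0,-0.002,0.012,0.004,0,-0.002,0.018,0.006,0,-0.002,0.018,0.006,0])

```text
clock: 52.75
position: [0.495, -0.2883, 0.055]
ee_rot: [0.991, 0.011, -0.001, 0.134]
ft_force: [-2.8, 10.8, 6.0]
grip_width: 0.0004
```

```bash
python3 - <<'E'
from h import *
to((.494,-.294,.055)); print(sensors.get_obs()['ft_torque'])
E
```

```text
t 52.75 pos [ 0.495  -0.2883  0.055 ] z [ 0.001 -0.265 -0.964] xyaw 1.2 q [ 0.64  0.71 -0.44  1.93  0.93  0.69 -0.44] F [-2.8 10.8  6. ] w 0.0004
(0.494, -0.294, 0.055) -> [-0.005  0.022  0.006]
[ 2.07241464  0.74487159 -0.22354809]
```

Call:
servo_tool(steps=[0,-0.03,-0.01,0,0,-0.1,-0.03,0,0,-0.2,-0.06,0,0,-0.32,-0.1,0,0,-0.44,-0.15,0,0,-0.54,-0.3,0,0,-0.6,-0.48,0,0,-0.64,-0.66,0,0,-0.7,-0.84,0,0,-0.76,-1,0,0,-0.76,-1,0])

```text
clock: 53.85
position: [0.4942, -0.038, 0.2494]
ee_rot: [0.991, 0.011, 0.004, 0.136]
ft_force: [-0.3, 0.2, 0.6]
grip_width: 0.0003
```

```bash
python3 - <<'E'
from h import *
t=snap('top','t23'); s=snap('side','s23'); snap('wrist','w23')
to()
a=s['color'][:,:,::-1]; b=load('side0')['color'][:,:,::-1]
A=np.hstack([cv2.resize(x[180:300,190:260],(350,600),interpolation=cv2.INTER_CUBIC) for x in (b,a)])
cv2.imwrite('pics/c23.png',A)
E
```

```text
t 54.0 pos [ 0.4908 -0.0435  0.2442] z [-0.001 -0.271 -0.963] xyaw 1.0 q [ 0.39  0.37 -0.69  1.93  0.58  1.08 -0.58] F [-0.7 -0.9 -0.2] w 0.0003
```

View pics/t23.png

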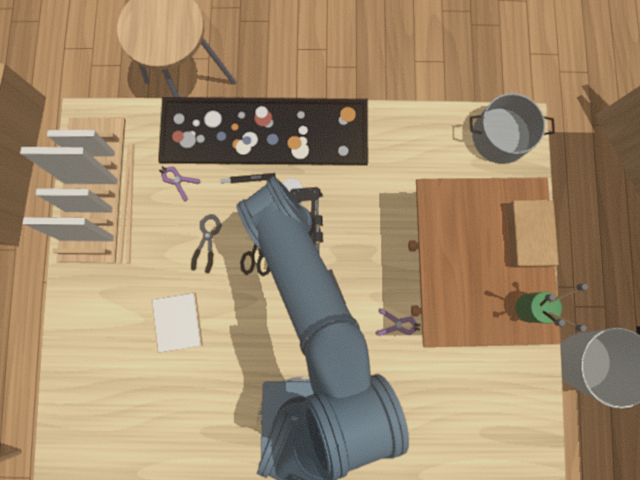

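View pics/w23.png

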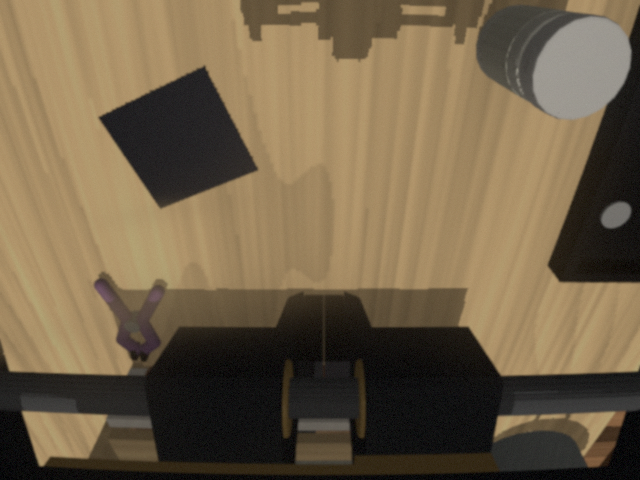

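View pics/s23.png

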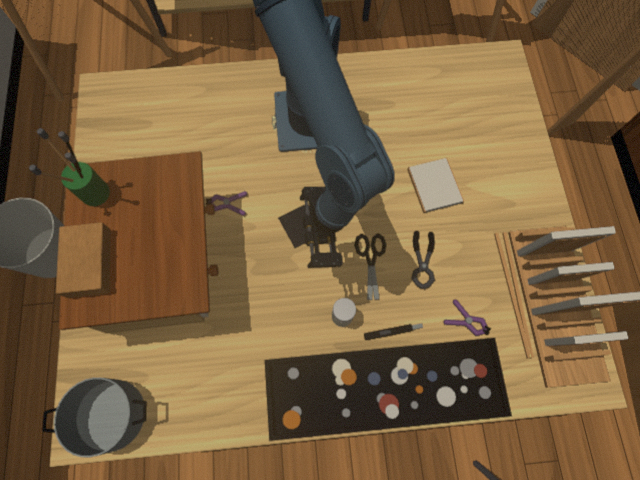

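```bash
python3 -c "
from h import *
print(workorder.sign_off()); to()"
```

```text
the job is handed in; nothing more can be done
None
the job is handed in; nothing more can be done
```

The canvas pliers are in the wide drawer, the drawer is shut, and the job was handed in at about 54 s. No verdict was reported.

**Tub:** I set it upright at about (0.64, 0.03), well outside the drawer's run. The last pictures show it still upright there.

**Leaning the tool:** The move command has no tilt. I got the lean for the knob by pushing the arm against its reach and joint limits, because it keeps the tilted pose it ends up in. I took most of that lean off again before picking up the pliers, and leaned again with them in hand before placing.

**Drawer and pliers:** I pulled the drawer to its stop by the knob, checked by contact force and by the front measured 216 mm out from the unit's face. I laid the pliers on the free floor, pressed them flat and let go. The pivot measured about (+27, −1) mm from mid-floor with the drawer still fully out.

**Closing:** I pushed the knob home gently with closed fingers.

**Last checks:**
- **Drawer shut:** It stopped against a firm end at about 11 N. The torque showed the load at the fingertips, not on the drawing board.
- **Disagreement:** Pictures put the wide knob 1–3 mm further out than the narrow one. That is about the measuring error and within the 6 mm allowed.
- **Bystanders and narrow drawer:** In the pictures the bystanders look where they started and the narrow drawer is shut.
- **Not checked:** I could not see the pliers after the drawer was shut.

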